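# Stack two walnut blanks to dry, with stickers between and a weight on top

### The job

Stack the two freshly sawn walnut blanks on the white drying base: the wider one flat across its two blue bearers, the two loose stickers across it straight above the bearers, the narrower blank on the stickers, and the iron weight lengthwise on the middle of the top one. Keep everything centred and square with the base as you build, get each layer right before starting the next, and leave the pine offcut and the tape measure where they lie.

Things in the scene. Friction and masses are not known exactly. Their poses are not given: they have to be found in the camera images.
- base: Drying base, fixed to the bench: a white panel 230 (its x) x 100 (its y) x 18 mm high with two blue bearers screwed across it, each 16 (x) x 90 (y) x 16 mm high, centred at x = -65 and +65 mm, y = 0; their tops are 34 mm above the bench. Origin: centre of the panel's underside, z up.
- wide: The wider walnut blank: dark brown board 200 (its x) x 60 (its y) x 20 mm thick, a pale sapwood strip along one long edge and red sealed ends, about 0.16 kg, loose, lying flat. Origin: centre of its underside, z up. Either end may point either way.
- narrow: The narrower walnut blank: the same dark brown, pale edge and red ends, 200 (its x) x 42 (its y) x 20 mm thick, about 0.11 kg, loose, lying flat. Origin: centre of its underside, z up. Either end may point either way.
- sticker1: A sticker (spacer stick): loose cream-white square stick 90 (its x) x 16 (its y) x 16 mm high, about 16 g, lying flat. Origin: centre of its underside, z up. The two stickers are alike; either may go over either bearer.
- sticker2: The other sticker, the same as the first: cream-white stick 90 (its x) x 16 (its y) x 16 mm high, origin at the centre of its underside, z up.
- weight: Iron weight, grey, about 0.7 kg: a block 80 (its x) x 45 (its y) x 25 mm high with a lifting handle over it, a bar 74 (x) x 14 (y) mm whose underside is 45 mm and top 57 mm above the block's underside, on two 14 mm square posts at x = -30 and +30 mm (so 46 mm free between them). Grip the bar across its 14 mm. Origin: centre of the block's underside, z up.
- pine: Pine offcut, a bystander: pale wood board without red ends, 170 (its x) x 52 (its y) x 20 mm, loose. Origin: centre of its underside. Leave it where it lies.
- tape: Tape measure, a bystander: yellow case with black discs, 66 (its x) x 36 (its y) x 50 mm high, loose, with a small hook at +x. Origin: centre of its underside. Leave it where it stands.
There are look-alikes about, which are no part of the job. Leave any turquoise look-alike of the narrow alone.

How it is judged (in metres and radians):
On the way, in this order (a step that is already met when the one before it is completed fails the run):
1. the wider walnut blank lies square and centred on the two bearers (x of wide in the frame of base between -0.012 and 0.012 m and y of wide in the frame of base between -0.012 and 0.012 m and z of wide in the frame of base between 0.03 and 0.038 m and angle between the x axis of wide and the x axis of base, either way round below 0.12 rad and linear speed of wide below 0.02 m/s and angular speed of wide below 0.2 rad/s), for 0.2 s.
2. the two stickers lie across it, one straight above each bearer (((x of sticker1 in the frame of base between 0.055 and 0.075 m and y of sticker1 in the frame of base between -0.015 and 0.015 m and z of sticker1 in the frame of base between 0.05 and 0.058 m and angle between the x axis of each of sticker1, sticker2 and the y axis of base, either way round below 0.15 rad and x of sticker2 in the frame of base between -0.075 and -0.055 m and y of sticker2 in the frame of base between -0.015 and 0.015 m and z of sticker2 in the frame of base between 0.05 and 0.058 m) or (x of sticker2 in the frame of base between 0.055 and 0.075 m and y of sticker2 in the frame of base between -0.015 and 0.015 m and z of sticker2 in the frame of base between 0.05 and 0.058 m and angle between the x axis of each of sticker2, sticker1 and the y axis of base, either way round below 0.15 rad and x of sticker1 in the frame of base between -0.075 and -0.055 m and y of sticker1 in the frame of base between -0.015 and 0.015 m and z of sticker1 in the frame of base between 0.05 and 0.058 m)) and linear speed of each of sticker1, sticker2 below 0.02 m/s and angular speed of each of sticker1, sticker2 below 0.2 rad/s), for 0.2 s.
3. the narrower blank lies square and centred on the stickers (x of narrow in the frame of base between -0.012 and 0.012 m and y of narrow in the frame of base between -0.012 and 0.012 m and z of narrow in the frame of base between 0.066 and 0.074 m and angle between the x axis of narrow and the x axis of base, either way round below 0.12 rad and linear speed of narrow below 0.02 m/s and angular speed of narrow below 0.2 rad/s), for 0.2 s.
4. the weight sits on the middle of the top blank (x of weight in the frame of base between -0.015 and 0.015 m and y of weight in the frame of base between -0.012 and 0.012 m and z of weight in the frame of base between 0.086 and 0.094 m and angle between the x axis of weight and the x axis of base, either way round below 0.25 rad and linear speed of weight below 0.02 m/s and angular speed of weight below 0.2 rad/s), for 0.2 s.
At the end, for the whole second after the job is handed in: Blanks centred on the base within 12 mm, square within 0.12 rad; stickers above the bearers within 10 mm (15 mm across), 0.15 rad; weight within 15 mm along, 12 mm across, 0.25 rad; wide blank lowest, each layer at its height within 4 mm, released, at rest (all of step 1 and all of step 2 and all of step 3 and all of step 4); the robot touches nothing.
It fails at once if the pine offcut or the tape measure has been moved by more than 30 mm (distance of any of pine, tape from where it was at the start of the episode above 0.03 m).
It also fails if it takes over 134 s, if anything falls off the work surface, if the arm or the gripper's body presses on something with over 40 N, if the wrist force passes 120 N, or if a joint passes its speed limit or range.

### The arm

A 6-joint arm with a two-finger parallel gripper is mounted at the origin on the work surface. World frame = base frame: x ahead of the robot, y to its left, z up, the work surface at z = 0. Lengths are in mm, angles in rad, forces in N, time in s.
With the tool pointing down it reaches from about 275 to 1000 mm from the base axis. Payload 8.4 kg.
Tool frame: the origin (TCP) lies between the finger pads; the fingertips stand r.nose_length ahead of it and the grasp point (between the pads) lies 8 mm behind it (r.nose_length is the distance from the TCP to the fingertips, in mm); y points along the fingers, x is the direction in which the jaws open and shut, and the axes are right-handed (so a half turn about y gives the same grasp; the last joint's range is limited). The gripper opens to 85 mm and grips with 20 to 120 N. Pads are 22 mm wide; open, the fingers measure 114 mm over their backs; the gripper's body (76 mm by 85 mm) begins 54 mm behind the grasp point. The pads swing forward as they close: fully open they stand 13 mm farther back than shut.
Start: joints at [1.149, 0.353, 1.633, -0, 1.155, -0.002], TCP at [254.735, 570.735, 242.281] pointing down, gripper open.
Joint ranges: [-2.63, 2.63], [-0.92, 2.1], [0.06, 2.66], [-1.3, 4.44], [0, 2.69], [-3.02, 3.02]. Speed limits (rad/s): [2.22, 2.22, 2.79, 3.14, 3.14, 3.14].

### API

Orientations are given as [roll, pitch, yaw] about the fixed x, y, z axes, in that order (R = Rz(yaw) Ry(pitch) Rx(roll)).
In Python, from rig import r, cams, order gives the robot as it stands. The module is installed in compiled form; this text tells all that it offers.
- The arm moves only by the shell command python3 -m crank 'ROWS' [FORCE]. ROWS is JSON, a list of rows, each a list of 7 numbers: the turn, a rotation vector about the tool's x, y, z in degrees, then the shift along the tool's x, y, z in cm, then the opening, from -1 (shut) to 1 (fully open). A call has exactly 10 rows; each row shifts and turns the pose as measured when the row begins, along the tool's axes as they then stand; what a row does not reach is not made up. A row lasts 1/12 s, in which the tool goes at most 41.7 mm and 7.16 degrees, less where a joint would pass 70% of its speed; a pose out of reach is approached as far as the arm can. A call with a gripper value outside its range is refused whole. The fingers move at their own pace and stop on an object; FORCE is the grip in N (left out, the last holds). Time passes only in rows, so rows that do not move let the fingers close, or fill a call up. It gives the time, the measured TCP pose, the force and the opening at its end, in the units of the state.
- r.sense(): the state, without advancing time (a new reading comes with each control period).
- cams.grab_frame(name): name is "scene" or "top" or "wrist"; returns the picture (384x512x3 uint8, blue, green, red); there is no depth.
- cams.camera_info(name): a dict with "intrinsics" (3x3 intrinsics, pixels), "view" (4x4, takes a point from world to camera coordinates); the wrist camera has in their place "hand_eye" (4x4, takes a point from camera to tool coordinates, whose origin is the TCP and whose axes are the tool frame's). Camera axes: x right, y up, looking along -z (the intrinsics and any distortion apply to the point x, -y, -z); pixel columns grow to the right and rows downward; lengths in mm; the calibration is good to about 2 mm. A picture is of the moment at which its call begins: read the wrist's pose just before it. camera_info takes no time and is no camera call.
- order.sign_off(): hands the job in, once; it reports no verdict.
The state is a dict: "clock": time; "qpos": joint angles; "qvel": joint speeds; "joint_efforts": joint torques, N m; "eef_pos": TCP position; "tcp_rot": TCP orientation; "contact_force": force on the tool from outside, world axes, zero at the start; "wrist_torque": the same for the moment, N m; "opening": opening from 0.0 (shut) to 1.0 (fully open).
Only numpy, scipy, OpenCV 4.12 (cv2) and the standard library are available. Lean on these libraries where they do the work, as an engineer would, in place of code of your own. Each camera call takes 0.05 s, during which the arm holds its last target.

## Working session

There is one attempt and no reset: what is moved stays moved. The work goes in short steps, Python scripts to look and compute and a shell command to move; the robot and the scene stay as the last step left them, time stands still between calls to the robot, and variables do not carry over. Pictures are saved under pics/ and viewed, and the job is handed in when it is done.

```bash
mkdir -p pics; ls; python3 - <<'E'
from rig import r,cams,order
import cv2
print(r.sense(), r.nose_length)
for n in ["scene","top","wrist"]:
    cv2.imwrite(f"pics/a_{n}.png",cams.grab_frame(n)); print(n,cams.camera_info(n))
E
```

```text
pics
{'clock': 0.0, 'qpos': array([ 1.14858712e+00,  3.53668543e-01,  1.63412163e+00, -1.89991680e-05,
        1.15519114e+00, -2.39961731e-03]), 'qvel': array([ 0.00147632, -0.00065374, -0.00120306, -0.00040921,  0.00047972,
       -0.00032233]), 'joint_efforts': array([-2.14212392e-03, -6.05252767e+01, -3.42063081e+01, -2.83695035e-04,
        9.31151386e-03, -1.31033352e-05]), 'eef_pos': array([254.56154921, 570.31478953, 241.55427786]), 'tcp_rot': array([-1.57081037e+00,  1.38870388e-03,  1.15099441e+00]), 'contact_force': array([-0.58323623,  0.14841627, -1.00021485]), 'wrist_torque': array([-0.05132789,  0.04137274, -0.04736098]), 'opening': 1.0005049363229017} 11.0
scene {'intrinsics': array([[444.20369532,   0.        , 251.56392004],
       [  0.        , 444.20369532, 181.49497192],
       [  0.        ,   0.        ,   1.        ]]), 'view': array([[ 7.34667158e-02,  9.97285200e-01,  4.98713900e-03,
        -2.16582575e+01],
       [-6.39490318e-01,  4.32706942e-02,  7.67580472e-01,
         2.46602548e+02],
       [ 7.65280847e-01, -5.95808434e-02,  6.40933185e-01,
      
[... 460 characters left out ...]
      [-1.57920298e-01,  2.67712785e-02,  9.87088891e-01,
        -1.05895706e+03],
       [ 0.00000000e+00,  0.00000000e+00,  0.00000000e+00,
         1.00000000e+00]])}
wrist {'intrinsics': array([[306.43770546,   0.        , 262.22458161],
       [  0.        , 306.43770546, 186.44481721],
       [  0.        ,   0.        ,   1.        ]]), 'hand_eye': array([[ 9.99999026e-01,  3.26013998e-04,  1.35717622e-03,
         3.97089388e-01],
       [ 1.19597252e-03,  3.01176824e-01, -9.53567559e-01,
        -1.30442255e+02],
       [-7.19626397e-04,  9.53568254e-01,  3.01176141e-01,
         7.55377365e+01],
       [ 0.00000000e+00,  0.00000000e+00,  0.00000000e+00,
         1.00000000e+00]])}
```

View pics/a_scene.png

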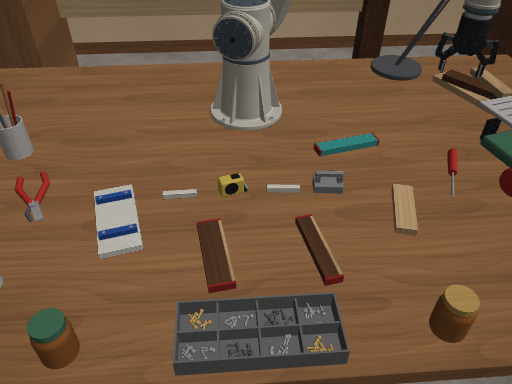

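View pics/a_top.png

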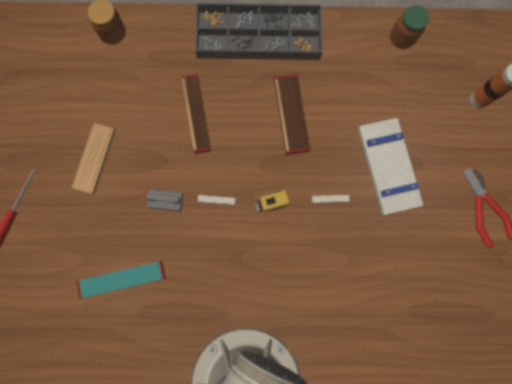

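View pics/a_wrist.png

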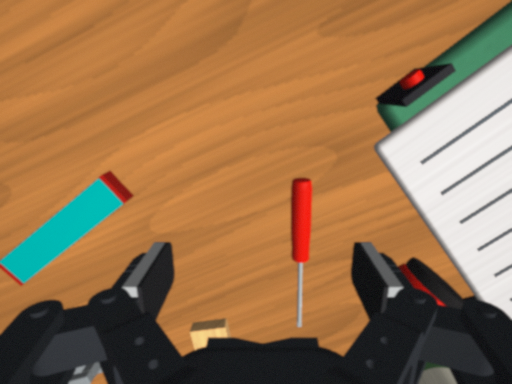

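Wide candidates, in top-image pixels: brown board at (292,115), brown board at (196,114), pine at (93,158) and the turquoise look-alike at (121,280). The wide blank should be the broader brown board at (292,115) and the narrow one the board at (196,114). Stickers are at (216,200) and (331,199), the weight at (165,200), the tape at (273,201) and the base at (391,166).

```bash
cat > h.py <<'E'
import numpy as np, cv2
from scipy.optimize import minimize
from rig import r,cams,order
def proj(P,name):
    c=cams.camera_info(name);K=c['intrinsics'];V=c['view']
    q=np.c_[P,np.ones(len(P))]@V.T
    return np.c_[K[0,0]*q[:,0]/-q[:,2]+K[0,2], -K[1,1]*q[:,1]/-q[:,2]+K[1,2]]
def unproj(uv,z,name):
    c=cams.camera_info(name);K=c['intrinsics'];V=c['view']
    d=np.array([(uv[0]-K[0,2])/K[0,0],-(uv[1]-K[1,2])/K[1,1],-1.])
    R=V[:3,:3];o=-R.T@V[:3,3];d=R.T@d
    return o+d*(z-o[2])/d[2]
def rect(x,y,a,L,W,z):
    p=np.array([[-L,-W],[L,-W],[L,W],[-L,W]])/2
    c,s=np.cos(a),np.sin(a)
    p=p@np.array([[c,s],[-s,c]])+[x,y]
    return np.c_[p,np.full(4,z)]
def box(x,y,a,L,W,z0,z1):
    return np.r_[rect(x,y,a,L,W,z0),rect(x,y,a,L,W,z1)]
S=8
def fit(masks,boxes,p0):
    """masks: {cam:bool mask}; boxes: [(L,W,z0,z1)]; silhouettes matched by blurred overlap"""
    M={k:cv2.GaussianBlur(m.astype(np.float32),(0,0),1.0) for k,m in masks.items()}
    def cost(q):
        e=0
        for k,m in M.items():
            im=np.zeros(m.shape,np.float32)
            for b in boxes:
                uv=proj(box(q[0],q[1],q[2]/100,*b),k)
                h=cv2.convexHull((uv*256).round().astype(np.int32))
                cv2.fillConvexPoly(im,h,1.0,cv2.LINE_8,8)
            e+=((cv2.GaussianBlur(im,(0,0),1.0)-m)**2).sum()
        return e
    best=None
    q0=np.array([p0[0],p0[1],p0[2]*100])
    for it in range(3):
        s=minimize(cost,q0,method='Nelder-Mead',options=dict(initial_simplex=q0+np.array([[0,0,0],[8,0,0],[0,8,0],[0,0,8.]])/(it+1),xatol=.05,fatol=.01))
        q0=s.x
    return s.x[0],s.x[1],s.x[2]/100,s.fun
E
python3 - <<'E'
import cv2
t=cv2.imread('pics/a_top.png');s=cv2.imread('pics/a_scene.png')
a=cv2.resize(t[60:220,140:340],None,fx=4,fy=3.7,interpolation=cv2.INTER_CUBIC)
cv2.imwrite('pics/b1.png',a)
cv2.imwrite('pics/b2.png',cv2.resize(s[160:300,80:360],None,fx=2.8,fy=2.8,interpolation=cv2.INTER_CUBIC))
for n,(u,v) in dict(wide=(292,115),wsap=(283,115),nar=(198,114),nsap=(187,114),bench=(240,120),bench2=(300,230),st1=(216,200),st2=(331,199),wt=(165,195),base=(391,170),blue=(385,139),shade=(310,115)).items(): print(n,t[v,u],cv2.cvtColor(t[v:v+1,u:u+1],cv2.COLOR_BGR2HSV)[0,0])
E
```

```text
wide [40 55 82] [ 11 131  82]
wsap [ 74 102 132] [ 14 112 132]
nar [36 54 78] [ 13 137  78]
nsap [ 75 109 148] [ 14 126 148]
bench [ 61  92 134] [ 13 139 134]
bench2 [ 62  90 128] [ 13 131 128]
st1 [157 176 186] [ 20  40 186]
st2 [160 178 187] [ 20  37 187]
wt [104 107 112] [ 11  18 112]
base [166 180 186] [ 21  27 186]
blue [125  78  65] [114 122 125]
shade [ 65  94 132] [ 13 129 132]
```

View pics/b1.png

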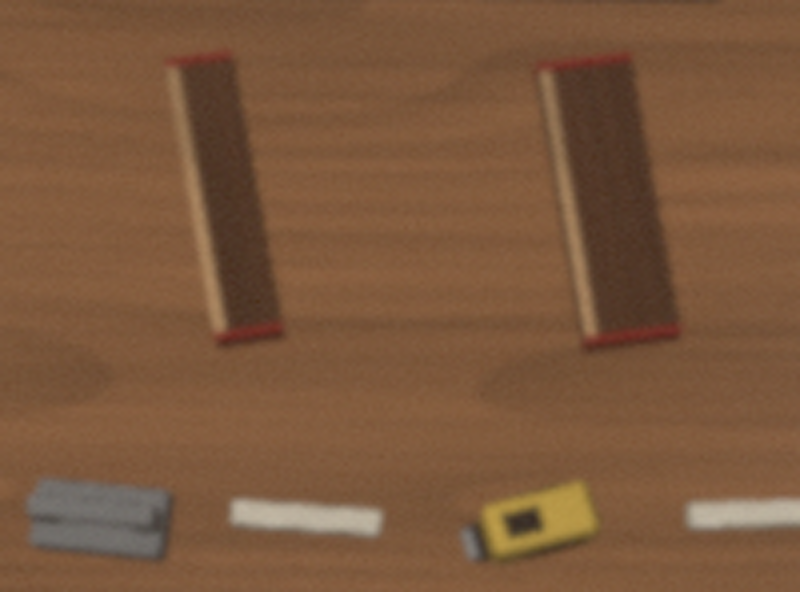

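View pics/b2.png

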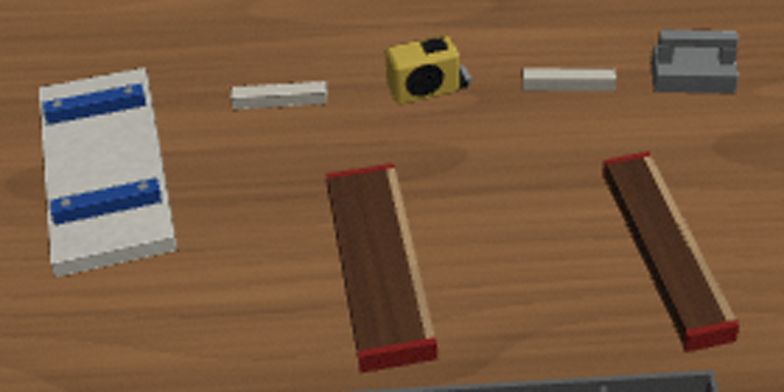

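```bash
cat > meas.py <<'E'
from h import *
def gmask(im,poly,grow=4):
    k=4
    m=np.full(im.shape[:2],cv2.GC_BGD,np.uint8)
    pm=np.zeros_like(m);cv2.fillConvexPoly(pm,cv2.convexHull(np.round(poly).astype(np.int32)),1)
    ker=lambda n:cv2.getStructuringElement(cv2.MORPH_ELLIPSE,(2*n+1,2*n+1))
    far=cv2.dilate(pm,ker(14)); near=cv2.dilate(pm,ker(grow)); core=cv2.erode(pm,ker(2))
    m[near>0]=cv2.GC_PR_FGD; m[core>0]=cv2.GC_FGD
    ys,xs=np.where(far); y0,y1,x0,x1=max(ys.min(),0),ys.max(),max(xs.min(),0),xs.max()
    sub=im[y0:y1,x0:x1].copy();mm=m[y0:y1,x0:x1].copy()
    cv2.grabCut(sub,mm,None,np.zeros((1,65)),np.zeros((1,65)),4,cv2.GC_INIT_WITH_MASK)
    out=np.zeros(im.shape[:2],bool);out[y0:y1,x0:x1]=(mm==1)|(mm==3)
    return out
def measure(ims,boxes,p0,both=True,tag=None):
    res={}
    for k,im in ims.items():
        P=np.vstack([box(*p0,*b) for b in boxes])
        m=gmask(im,proj(P,k)); res[k]=m
    f={k:fit({k:res[k]},boxes,p0) for k in res}
    f['both']=fit(res,boxes,p0)
    return f,res
E
python3 - <<'E'
from meas import *
ims={k:cv2.imread(f'pics/a_{k}.png') for k in('top','scene')}
cent={'wide':((292,115),20,[(200,60,0,20)]),'narrow':((196,114),20,[(200,42,0,20)]),'st1':((216.5,200),16,[(90,16,0,16)]),'st2':((331,199),16,[(90,16,0,16)]),
'weight':((165,200),25,[(80,45,0,25),(74,14,45,57),(14,14,25,45)]),'base':((391,167),18,[(230,100,0,18)])}
ends={'wide':((286,77),(298,151)),'narrow':((190,77),(202,150)),'st1':((198,199),(235,201)),'st2':((312,199),(350,198)),'weight':((148,200),(182,201)),'base':((379,125),(404,209))}
vis={k:v.copy() for k,v in ims.items()}
for n,(c,z,b) in cent.items():
    e=[unproj(q,z,'top') for q in ends[n]];d=e[1]-e[0]
    p=unproj(c,z,'top')[:2]; p0=(p[0],p[1],np.arctan2(d[1],d[0]))
    if n=='weight': b=b[:2]
    f,res=measure(ims,b,p0)
    print(n,np.round(p0,3),{k:np.round(v,3) for k,v in f.items()})
    for k in vis:
        for bb in b:
            cv2.polylines(vis[k],[cv2.convexHull(np.round(proj(box(*f['both'][:3],*bb),k)).astype(np.int32))],True,(0,255,0),1)
cv2.imwrite('pics/c1.png',cv2.resize(vis['top'][60:230,140:440],None,fx=2.6,fy=2.6,interpolation=cv2.INTER_NEAREST))
cv2.imwrite('pics/c2.png',cv2.resize(vis['scene'][160:300,80:360],None,fx=2.8,fy=2.8,interpolation=cv2.INTER_NEAREST))
E
```

```text
wide [ 642.779 -112.47    -3.   ] {'top': array([ 647.144, -113.387,   -3.009,   41.701]), 'scene': array([ 648.397, -112.266,   -2.999,    5.186]), 'both': array([ 648.155, -112.811,   -2.999,   51.156])}
narrow [643.141 127.354  -2.966] {'top': array([647.575, 129.631,  -2.961,  11.68 ]), 'scene': array([647.776, 129.725,  -2.961,   2.763]), 'both': array([647.956, 129.42 ,  -2.964,  15.455])}
st1 [427.41   73.869  -1.621] {'top': array([430.472,  75.003,  -1.642,   2.144]), 'scene': array([428.574,  73.807,  -1.648,  17.038]), 'both': array([429.545,  75.087,  -1.639,  23.158])}Traceback (most recent call last):
  File "<stdin>", line 11, in <module>
  File "meas.py", line 20, in measure
    f['both']=fit(res,boxes,p0)
              ~~~^^^^^^^^^^^^^^
  File "h.py", line 37, in fit
    s=minimize(cost,q0,method='Nelder-Mead',options=dict(initial_simplex=q0+np.array([[0,0,0],[8,0,0],[0,8,0],[0,0,8.]])/(it+1),xatol=.05,fatol=.01))
    res = _minimize_neldermead(fun, x0, args, callback, bounds=bounds,
                               **options)
    fxc = func(xc)
    fx = function(np.copy(x), *(wrapper_args + args))
  File "h.py", line 29, in cost
    uv=proj(box(q[0],q[1],q[2]/100,*b),k)
  File "h.py", line 5, in proj
    c=cams.camera_info(name);K=c['intrinsics'];V=c['view']
ValueError: time passes only in moves, steps and waits
```

The fit called camera_info too often, so I'll cache it.

```bash
python3 - <<'E'
s=open('h.py').read()
s=s.replace("cams.camera_info(name)","info(name)").replace("def proj(","_C={}\ndef info(n):\n    if n not in _C: _C[n]=cams.camera_info(n)\n    return _C[n]\ndef proj(",1)
open('h.py','w').write(s)
E
cat > run1.py <<'E'
from meas import *
print(r.sense()['clock'])
ims={k:cv2.imread(f'pics/a_{k}.png') for k in('top','scene')}
cent={'wide':((292,115),20,[(200,60,0,20)]),'narrow':((196,114),20,[(200,42,0,20)]),'st1':((216.5,200),16,[(90,16,0,16)]),'st2':((331,199),16,[(90,16,0,16)]),
'weight':((165,200),25,[(80,45,0,25),(74,14,45,57),(14,14,25,45)]),'base':((391,167),18,[(230,100,0,18)])}
ends={'wide':((286,77),(298,151)),'narrow':((190,77),(202,150)),'st1':((198,199),(235,201)),'st2':((312,199),(350,198)),'weight':((148,200),(182,201)),'base':((379,125),(404,209))}
vis={k:v.copy() for k,v in ims.items()}
for n,(c,z,b) in cent.items():
    e=[unproj(q,z,'top') for q in ends[n]];d=e[1]-e[0]
    p=unproj(c,z,'top')[:2]; p0=(p[0],p[1],np.arctan2(d[1],d[0]))
    if n=='weight': b=b[:2]
    f,res=measure(ims,b,p0)
    print(n,np.round(p0,3),{k:np.round(v,3) for k,v in f.items()})
    for k in vis:
        for bb in b:
            cv2.polylines(vis[k],[cv2.convexHull(np.round(proj(box(*f['both'][:3],*bb),k)).astype(np.int32))],True,(0,255,0),1)
cv2.imwrite('pics/c1.png',cv2.resize(vis['top'][60:230,140:440],None,fx=2.6,fy=2.6,interpolation=cv2.INTER_NEAREST))
cv2.imwrite('pics/c2.png',cv2.resize(vis['scene'][160:300,80:360],None,fx=2.8,fy=2.8,interpolation=cv2.INTER_NEAREST))
E
python3 run1.py
```

```text
0.15
wide [ 642.779 -112.47    -3.   ] {'top': array([ 647.144, -113.387,   -3.009,   41.701]), 'scene': array([ 648.397, -112.266,   -2.999,    5.186]), 'both': array([ 648.155, -112.811,   -2.999,   51.156])}
narrow [643.141 127.354  -2.966] {'top': array([647.575, 129.631,  -2.961,  11.68 ]), 'scene': array([647.776, 129.725,  -2.961,   2.763]), 'both': array([647.956, 129.42 ,  -2.964,  15.455])}
st1 [427.41   73.869  -1.621] {'top': array([430.472,  75.003,  -1.642,   2.144]), 'scene': array([428.574,  73.807,  -1.648,  17.038]), 'both': array([429.545,  75.087,  -1.639,  23.158])}
st2 [ 430.999 -205.7     -1.54 ] {'top': array([ 434.396, -204.79 ,   -1.555,    1.532]), 'scene': array([ 431.723, -205.279,   -1.57 ,    6.761]), 'both': array([ 433.568, -205.191,   -1.531,   12.229])}
weight [425.604 196.843  -1.597] {'top': array([427.791, 198.185,  -1.678,  15.613]), 'scene': array([426.22 , 198.427,  -1.648,  19.182]), 'both': array([426.8  , 198.192,  -1.656,  37.866])}
base [ 511.498 -356.96    -2.901] {'top': array([ 516.689, -358.625,   -2.897,   63.942]), 'scene': array([ 516.862, -357.627,   -2.901,   19.497]), 'both': array([ 516.796, -358.135,   -2.898,   88.396])}
```

View pics/c1.png

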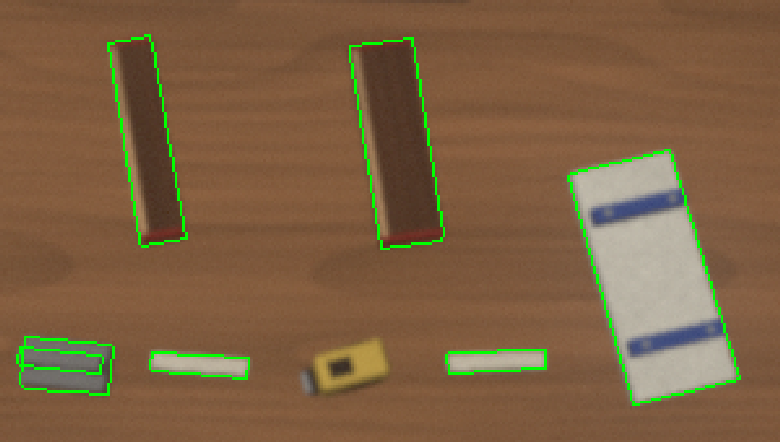

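View pics/c2.png

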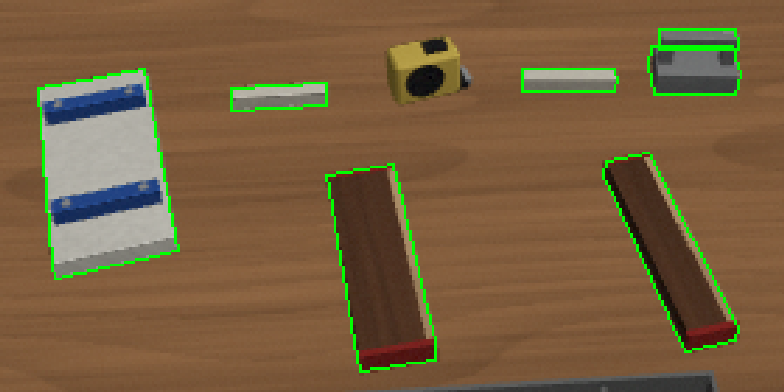

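Overlays fit within about 1–2 mm. Wide is at (648,-113, 0.143 rad), the base at (517,-358, 0.244 rad). Now a planning helper and the first move.

```bash
cat > go.py <<'E'
import sys,numpy as np
from rig import r
# usage: go.py x y z yaw -> remaining delta in tool axes (cm) and turn about tool y (deg), after turning
x,y,z,w=map(float,sys.argv[1:5])
s=r.sense();p=s['eef_pos'];a=s['tcp_rot']
from scipy.spatial.transform import Rotation as R
Rc=R.from_euler('xyz',a);Rt=R.from_euler('xyz',[-np.pi/2,0,w])
d=np.array([x,y,z])-p
print('t',round(float(s['clock']),2),'pos',np.round(p,1),'rot',np.round(a,3),'open',round(float(s['opening']),3),'F',np.round(s['contact_force'],1),'q',np.round(s['qpos'],2))
print('turn now deg',np.round(np.degrees((Rc.inv()*Rt).as_rotvec()),2),' shift(now axes) cm',np.round(Rc.inv().apply(d)/10,2),' shift(after turn) cm',np.round(Rt.inv().apply(d)/10,2))
E
python3 -m crank '[[0,-6.5,0,0,0,0,1],[0,-6.5,0,0,0,0,1],[0,-6.5,0,0,0,0,1],[0,-6.5,0,0,0,0,1],[0,-6.2,0,0,0,0,1],[0,0,0,-3.7,0,-1.5,1],[0,0,0,-3.7,0,-1.5,1],[0,0,0,-3.7,0,-1.5,1],[0,0,0,-3.7,0,-1.5,1],[0,0,0,-3.7,0,-1.5,1]]' 40
python3 go.py 648 -113 120 1.713
```

```text
clock: 0.98
eef_pos: [358.3, 400.1, 238.3]
tcp_rot: [-1.567, 0.002, 1.752]
contact_force: [1.5, 0.7, -0.1]
opening: 1.001
t 0.98 pos [358.3 400.1 238.3] rot [-1.567  0.002  1.752] open 1.001 F [ 1.5  0.7 -0.1] q [ 0.84  0.22  1.82  0.    1.1  -0.92]
turn now deg [-0.21  2.23 -0.1 ]  shift(now axes) cm [-55.67  11.85 -19.3 ]  shift(after turn) cm [-54.89  11.83 -21.41]
```

```bash
python3 -m crank '[[0,2.2,0,-3.7,0.4,-1.4,1],[0,0,0,-3.7,0.4,-1.4,1],[0,0,0,-3.7,0.4,-1.4,1],[0,0,0,-3.7,0.4,-1.4,1],[0,0,0,-3.7,0.4,-1.4,1],[0,0,0,-3.7,0.4,-1.4,1],[0,0,0,-3.7,0.4,-1.4,1],[0,0,0,-3.7,0.4,-1.4,1],[0,0,0,-3.7,0.4,-1.4,1],[0,0,0,-3.7,0.4,-1.4,1]]'
python3 go.py 648 -113 100 1.713
```

```text
clock: 1.82
eef_pos: [556.0, 36.0, 197.5]
tcp_rot: [-1.57, 0.0, 1.713]
contact_force: [0.7, 0.3, 0.3]
opening: 0.999
t 1.82 pos [556.   36.  197.5] rot [-1.57   0.     1.713] open 0.999 F [0.7 0.3 0.3] q [ 0.06  0.3   1.82 -0.    1.02 -1.65]
turn now deg [-0.07  0.01 -0.03]  shift(now axes) cm [-16.05   9.75  -7.  ]  shift(after turn) cm [-16.06   9.75  -6.99]
```

```bash
python3 -m crank '[[0,0,0,-3.4,0.5,-1.5,1],[0,0,0,-3.4,0.5,-1.5,1],[0,0,0,-3.4,0.5,-1.5,1],[0,0,0,-3.4,1.3,-1.5,1],[0,0,0,-2.4,1.5,-1,1],[0,0,0,0,2,0,1],[0,0,0,0,2,0,1],[0,0,0,0,1.5,0,1],[0,0,0,0,0,0,1],[0,0,0,0,0,0,1]]'
python3 go.py 648 -113 8 1.713
python3 - <<'E'
from rig import cams
import cv2
cv2.imwrite('pics/d1.png',cams.grab_frame('wrist'))
E
```

```text
clock: 2.65
eef_pos: [654.1, -132.5, 92.5]
tcp_rot: [-1.57, 0.002, 1.703]
contact_force: [-0.0, 0.1, 0.5]
opening: 0.996
t 2.65 pos [ 654.1 -132.5   92.5] rot [-1.57   0.002  1.703] open 0.996 F [-0.   0.1  0.5] q [-0.2   0.58  1.65 -0.    0.92 -1.9 ]
turn now deg [-0.03 -0.56 -0.13]  shift(now axes) cm [2.03 8.45 0.34]  shift(after turn) cm [2.02 8.45 0.33]
```

View pics/d1.png

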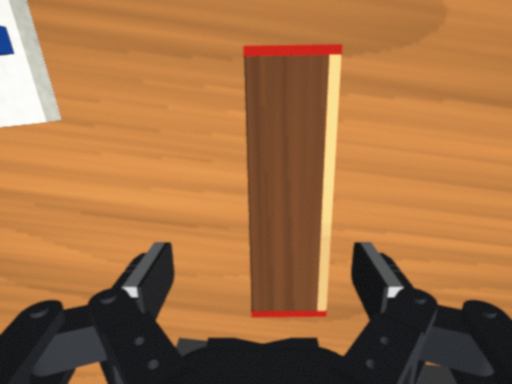

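The wrist view shows the wider blank square to the jaws, about 20 mm off centre, with its red ends at rows 50 and 314.

```bash
python3 -m crank '[[0,-0.6,0,0.7,0,0.1,1],[0,0,0,0.7,0,0.1,1],[0,0,0,0.5,0.5,0.1,1],[0,0,0,0.1,1.5,0,1],[0,0,0,0,1.5,0,1],[0,0,0,0,1,0,1],[0,0,0,0,0.3,0,1],[0,0,0,0,0,0,1],[0,0,0,0,0,0,1],[0,0,0,0,0,0,1]]'
python3 go.py 648 -113 8 1.713
python3 - <<'E'
from rig import cams
import cv2
cv2.imwrite('pics/d2.png',cams.grab_frame('wrist'))
E
```

```text
clock: 3.53
eef_pos: [651.3, -106.9, 50.5]
tcp_rot: [-1.581, 0.005, 1.719]
contact_force: [0.6, -0.2, -0.2]
opening: 1.006
t 3.53 pos [ 651.3 -106.9   50.5] rot [-1.581  0.005  1.719] open 1.006 F [ 0.6 -0.2 -0.2] q [-0.16  0.62  1.69 -0.    0.82 -1.88]
turn now deg [ 0.56  0.36 -0.29]  shift(now axes) cm [-0.53  4.24  0.46]  shift(after turn) cm [-0.56  4.25  0.41]
```

View pics/d2.png

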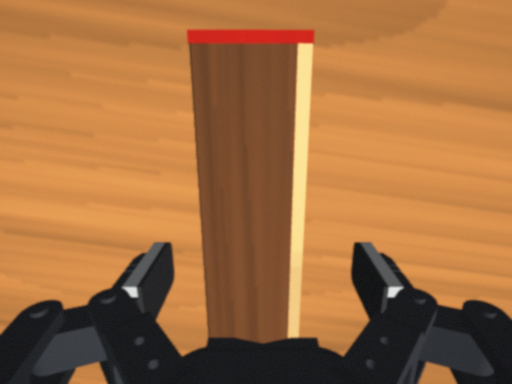

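```bash
python3 -m crank '[[0.5,0.3,-0.3,-0.3,0,0.2,1],[0,0,0,-0.2,0,0.2,1],[0,0,0,0,0.5,0,1],[0,0,0,0,1,0,1],[0,0,0,0,1,0,1],[0,0,0,0,0.6,0,1],[0,0,0,0,0.4,0,1],[0,0,0,0,0.2,0,1],[0,0,0,0,0,0,1],[0,0,0,0,0,0,1]]'
python3 go.py 648 -113 8 1.713
```

```text
clock: 4.42
eef_pos: [648.1, -113.8, 9.9]
tcp_rot: [-1.572, -0.0, 1.712]
contact_force: [0.7, -0.2, -0.3]
opening: 0.999
t 4.42 pos [ 648.1 -113.8    9.9] rot [-1.572 -0.     1.712] open 0.999 F [ 0.7 -0.2 -0.3] q [-0.18  0.68  1.7   0.    0.77 -1.89]
turn now deg [ 0.05 -0.03  0.03]  shift(now axes) cm [ 0.08  0.19 -0.01]  shift(after turn) cm [ 0.08  0.19 -0.01]
```

```bash
python3 -m crank '[[0,0,0,0,0.2,0,1],[0,0,0,0,0,0,-1],[0,0,0,0,0,0,-1],[0,0,0,0,0,0,-1],[0,0,0,0,0,0,-1],[0,0,0,0,0,0,-1],[0,0,0,0,0,0,-1],[0,0,0,0,0,0,-1],[0,0,0,0,0,0,-1],[0,0,0,0,0,0,-1]]' 50
python3 go.py 648 -113 120 1.713
```

```text
clock: 5.25
eef_pos: [648.4, -113.6, 8.6]
tcp_rot: [-1.573, -0.0, 1.713]
contact_force: [-0.4, -1.1, -1.6]
opening: 0.689
t 5.25 pos [ 648.4 -113.6    8.6] rot [-1.573 -0.     1.713] open 0.689 F [-0.4 -1.1 -1.6] q [-0.18  0.68  1.7   0.    0.77 -1.89]
turn now deg [ 0.1  -0.02  0.01]  shift(now axes) cm [ 7.000e-02 -1.114e+01  1.000e-02]  shift(after turn) cm [  0.07 -11.14   0.03]
```

```bash
python3 -m crank '[[0,0,0,0,-0.4,0,-1],[0,0,0,0,-1,0,-1],[0,0,0,0,-1.5,0,-1],[0,0,0,0,-1.5,0,-1],[0,0,0,0,-1.5,0,-1],[0,0,0,0,-1.5,0,-1],[0,0,0,0,-1,0,-1],[0,0,0,0,-0.5,0,-1],[0,0,0,0,0,0,-1],[0,0,0,0,0,0,-1]]'
python3 go.py 516.8 -358.1 90 1.814
python3 - <<'E'
from rig import cams
import cv2
cv2.imwrite('pics/d3.png',cams.grab_frame('wrist'))
E
```

```text
clock: 6.08
eef_pos: [648.0, -113.7, 106.2]
tcp_rot: [-1.573, -0.0, 1.713]
contact_force: [0.1, 0.1, -1.4]
opening: 0.688
t 6.08 pos [ 648.  -113.7  106.2] rot [-1.573 -0.     1.713] open 0.688 F [ 0.1  0.1 -1.4] q [-0.18  0.55  1.66  0.    0.93 -1.89]
turn now deg [ 0.13 -5.81 -0.  ]  shift(now axes) cm [-22.34   1.58  16.45]  shift(after turn) cm [-20.56   1.62  18.62]
```

View pics/d3.png

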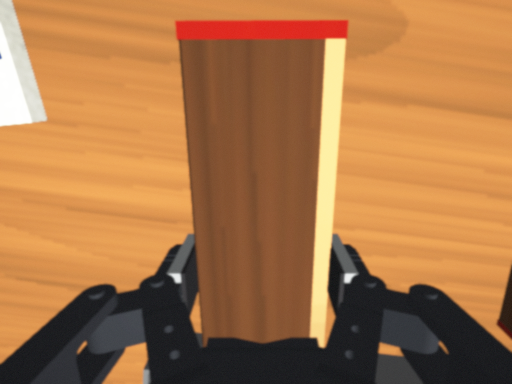

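```bash
python3 -m crank '[[0,-2.9,0,-0.8,0,0.8,-1],[0,-2.9,0,-1.7,0,1.5,-1],[0,0,0,-2.4,0,2.2,-1],[0,0,0,-2.7,0,2.4,-1],[0,0,0,-2.7,0,2.4,-1],[0,0,0,-2.7,0,2.4,-1],[0,0,0,-2.7,0,2.4,-1],[0,0,0,-2,0,1.8,-1],[0,0,0,-1.2,0,1,-1],[0,0,0,-0.5,0,0.4,-1]]'
python3 go.py 516.8 -358.1 90 1.814
```

```text
clock: 6.97
eef_pos: [517.6, -347.7, 95.7]
tcp_rot: [-1.564, -0.008, 1.825]
contact_force: [-0.3, 1.3, -2.5]
opening: 0.689
t 6.97 pos [ 517.6 -347.7   95.7] rot [-1.564 -0.008  1.825] open 0.689 F [-0.3  1.3 -2.5] q [-0.59  0.52  1.74  0.    0.89 -2.42]
turn now deg [-0.39  0.64  0.48]  shift(now axes) cm [-0.99  0.56  0.33]  shift(after turn) cm [-0.99  0.57  0.33]
```

```bash
python3 -m crank '[[-0.4,0.6,0.5,-0.4,0,0.1,-1],[0,0,0,-0.3,0.3,0.1,-1],[0,0,0,-0.2,0.6,0,-1],[0,0,0,0,0.8,0,-1],[0,0,0,0,0.7,0,-1],[0,0,0,0,0.4,0,-1],[0,0,0,0,0.1,0,-1],[0,0,0,0,0,0,-1],[0,0,0,0,0,0,-1],[0,0,0,0,0,0,-1]]'
python3 go.py 516.8 -358.1 43 1.814
python3 - <<'E'
from rig import cams
import cv2
for n in('top','scene'):cv2.imwrite(f'pics/e1_{n}.png',cams.grab_frame(n))
a=cv2.imread('pics/e1_scene.png')[150:300,60:260];b=cv2.imread('pics/e1_top.png')[90:240,320:460]
cv2.imwrite('pics/e1.png',cv2.resize(cv2.hconcat([a,b]),None,fx=2.3,fy=2.3,interpolation=cv2.INTER_CUBIC))
E
```

```text
clock: 7.8
eef_pos: [518.7, -352.6, 59.8]
tcp_rot: [-1.569, -0.004, 1.817]
contact_force: [-1.2, 0.1, -1.2]
opening: 0.692
t 7.8 pos [ 518.7 -352.6   59.8] rot [-1.569 -0.004  1.817] open 0.692 F [-1.2  0.1 -1.2] q [-0.6   0.57  1.75  0.    0.82 -2.42]
turn now deg [-0.12  0.16  0.22]  shift(now axes) cm [-0.49  1.68  0.31]  shift(after turn) cm [-0.49  1.68  0.31]
```

View pics/e1.png

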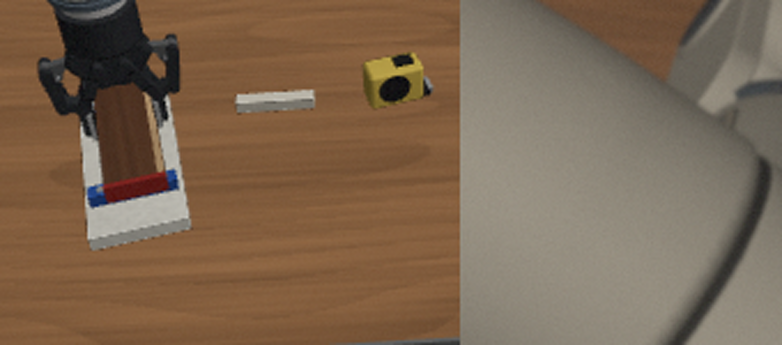

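```bash
python3 - <<'E'
from meas import *
im=cv2.imread('pics/e1_scene.png');z=51
P=rect(518.7,-352.6,0.247,200,60,z); T=rect(518.7,-352.6,0.247,200,60,z+20)
v=im.copy()
for q in (P,T): cv2.polylines(v,[np.round(proj(q,'scene')*16).astype(np.int32)],True,(0,255,0),1,cv2.LINE_AA,4)
cv2.imwrite('pics/e2.png',cv2.resize(v[170:290,60:200],None,fx=5,fy=5,interpolation=cv2.INTER_NEAREST))
E
```

```text
(no output)
```

View pics/e2.png

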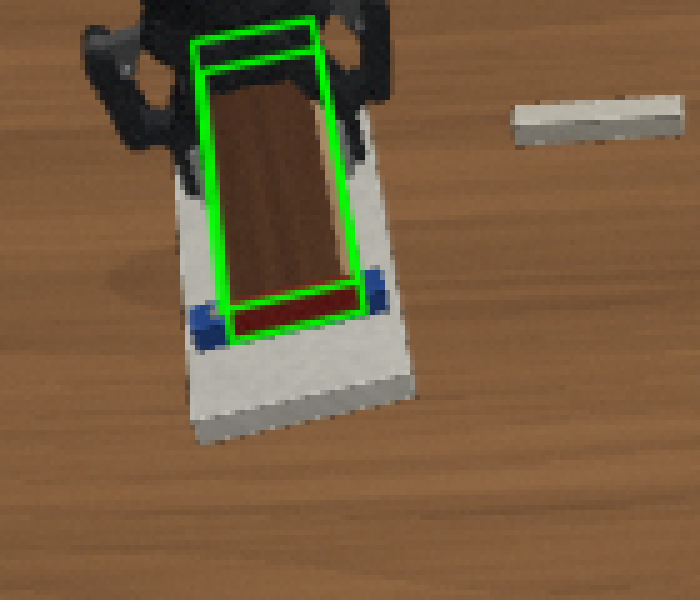

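The projected model agrees with the held board to within 1 px. Correcting and lowering.

```bash
python3 -m crank '[[-0.1,0.2,0.2,-0.25,0,0.2,-1],[0,0,0,-0.2,0.2,0.1,-1],[0,0,0,0,0.4,0,-1],[0,0,0,0,0.4,0,-1],[0,0,0,0,0.2,0,-1],[0,0,0,0,0.1,0,-1],[0,0,0,0,0,0,-1],[0,0,0,0,0,0,-1],[0,0,0,0,0,0,-1],[0,0,0,0,0,0,-1]]'
python3 go.py 516.8 -358.1 43 1.814
```

```text
clock: 8.73
eef_pos: [516.8, -359.2, 46.4]
tcp_rot: [-1.572, 0.001, 1.812]
contact_force: [0.3, 0.6, -1.5]
opening: 0.689
t 8.73 pos [ 516.8 -359.2   46.4] rot [-1.572e+00  1.000e-03  1.812e+00] open 0.689 F [ 0.3  0.6 -1.5] q [-0.61  0.59  1.75 -0.    0.79 -2.42]
turn now deg [ 0.06 -0.12 -0.08]  shift(now axes) cm [ 0.11  0.34 -0.02]  shift(after turn) cm [ 0.11  0.34 -0.02]
```

```bash
python3 -m crank '[[0,0,0,0.1,0.1,0,-1],[0,0,0,0,0.1,0,-1],[0,0,0,0,0.1,0,-1],[0,0,0,0,0.05,0,-1],[0,0,0,0,0,0,-1],[0,0,0,0,0,0,-1],[0,0,0,0,0,0,0.5],[0,0,0,0,0,0,1],[0,0,0,0,0,0,1],[0,0,0,0,0,0,1]]'
python3 go.py 516.8 -358.1 43 1.814
```

```text
clock: 9.57
eef_pos: [517.5, -358.6, 43.6]
tcp_rot: [-1.573, 0.003, 1.812]
contact_force: [-0.7, 0.3, -0.5]
opening: 0.996
t 9.57 pos [ 517.5 -358.6   43.6] rot [-1.573  0.003  1.812] open 0.996 F [-0.7  0.3 -0.5] q [-0.61  0.59  1.76 -0.    0.79 -2.42]
turn now deg [ 0.14 -0.11 -0.18]  shift(now axes) cm [0.06 0.06 0.06]  shift(after turn) cm [0.06 0.06 0.06]
```

```bash
python3 -m crank '[[0,0,0,0,-1,0,1],[0,0,0,0,-2,0,1],[0,0,0,0,-3,0,1],[0,5,0,0,-2,0,1],[0,7,0,0,-1,0,1],[0,7,0,0,0,0,1],[0,7,0,0,0,0,1],[0,7,0,0,0,0,1],[0,7,0,0,0,0,1],[0,7,0,0,0,0,1]]' 40
python3 -m crank '[[0,7,0,0,0,0,1],[0,7,0,0,0,0,1],[0,7,0,0,0,0,1],[0,7,0,0,0,0,1],[0,7,0,0,0,0,1],[0,7,0,0,0,0,1],[0,6,0,0,0,0,0.2],[0,2,0,0,0,0,0],[0,0,0,0,0,0,0],[0,0,0,0,0,0,0]]'
python3 go.py 433.3 -205 80 0.016
python3 - <<'E'
from rig import cams
import cv2
for n in('top','scene'):cv2.imwrite(f'pics/f1_{n}.png',cams.grab_frame(n))
a=cv2.imread('pics/f1_scene.png')[150:300,60:260];b=cv2.imread('pics/f1_top.png')[90:240,320:460]
cv2.imwrite('pics/f1.png',cv2.resize(cv2.hconcat([a,b]),None,fx=2.3,fy=2.3,interpolation=cv2.INTER_CUBIC))
E
```

```text
clock: 10.4
eef_pos: [518.4, -359.2, 146.8]
tcp_rot: [-1.58, 0.0, 0.973]
contact_force: [-0.6, 0.0, -0.0]
opening: 1.0
clock: 11.23
eef_pos: [519.5, -360.1, 156.7]
tcp_rot: [-1.582, -0.013, 0.07]
contact_force: [0.1, 0.4, 0.8]
opening: 0.501
t 11.23 pos [ 519.5 -360.1  156.7] rot [-1.582 -0.013  0.07 ] open 0.501 F [0.1 0.4 0.8] q [-0.61  0.44  1.7  -0.    0.98 -0.68]
turn now deg [0.61 3.06 0.78]  shift(now axes) cm [-7.62  7.4  16.15]  shift(after turn) cm [-8.37  7.67 15.65]
```

View pics/f1.png

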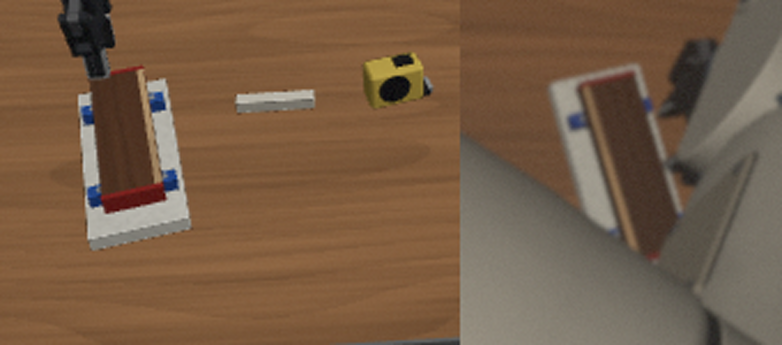

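```bash
python3 -m crank '[[0.6,3,0.8,0,0,0,0],[0,0,0,-0.5,0.3,0.9,0],[0,0,0,-1,0.6,1.8,0],[0,0,0,-1.5,1,2.7,0],[0,0,0,-1.5,1.2,2.8,0],[0,0,0,-1.5,1.2,2.8,0],[0,0,0,-1.1,1,2,0],[0,0,0,-0.6,0.5,1,0],[0,0,0,0,0,0,0],[0,0,0,0,0,0,0]]'
python3 go.py 433.3 -205 80 0.016
python3 - <<'E'
from meas import *
ims={}
for n in('top','scene','wrist'):
    ims[n]=cams.grab_frame(n);cv2.imwrite(f'pics/g1_{n}.png',ims[n])
del ims['wrist']
P=box(516.8,-358.1,0.2436,200,60,34,54)
v=ims['scene'].copy();t=ims['top'].copy()
for im,n in((v,'scene'),(t,'top')):
    for q in(P[:4],P[4:]): cv2.polylines(im,[np.round(proj(q,n)*16).astype(np.int32)],True,(0,255,0),1,cv2.LINE_AA,4)
cv2.imwrite('pics/g2.png',cv2.resize(cv2.hconcat([v[160:290,70:190],t[100:230,330:450]]),None,fx=3.2,fy=3.2,interpolation=cv2.INTER_NEAREST))
E
```

```text
clock: 12.17
eef_pos: [431.2, -213.2, 95.3]
tcp_rot: [-1.573, -0.001, 0.036]
contact_force: [1.1, -0.5, -0.4]
opening: 0.499
t 12.17 pos [ 431.2 -213.2   95.3] rot [-1.573e+00 -1.000e-03  3.600e-02] open 0.499 F [ 1.1 -0.5 -0.4] q [-0.46  0.34  2.06 -0.    0.74 -0.5 ]
turn now deg [0.1  1.15 0.07]  shift(now axes) cm [0.24 1.53 0.81]  shift(after turn) cm [0.22 1.53 0.81]
```

View pics/g2.png

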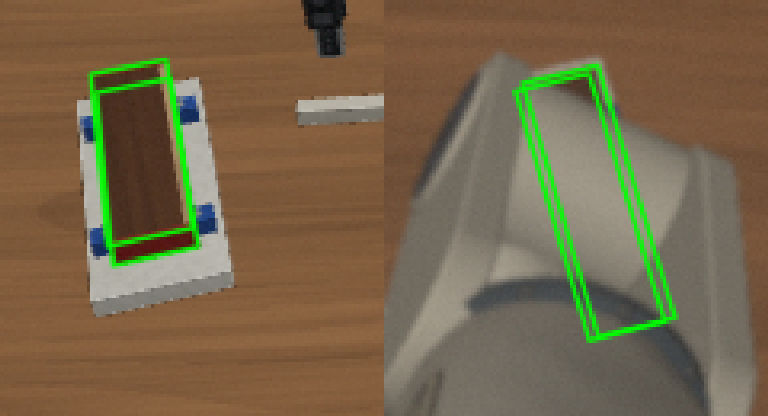

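View pics/g1_wrist.png

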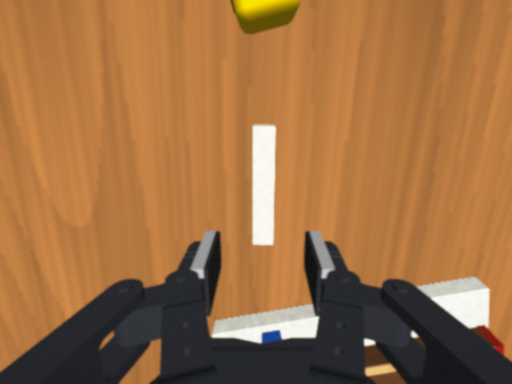

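```bash
cat > wr.py <<'E'
# wr.py z u v [u v ...]: wrist pixels -> world at height z, for current pose
import sys,numpy as np
from rig import r,cams
from scipy.spatial.transform import Rotation as R
s=r.sense();c=cams.camera_info('wrist');K=c['intrinsics'];H=c['hand_eye']
T=np.eye(4);T[:3,:3]=R.from_euler('xyz',s['tcp_rot']).as_matrix();T[:3,3]=s['eef_pos'];M=T@H
z=float(sys.argv[1]);a=list(map(float,sys.argv[2:]))
for u,v in zip(a[::2],a[1::2]):
    d=M[:3,:3]@np.array([(u-K[0,2])/K[0,0],-(v-K[1,2])/K[1,1],-1]);o=M[:3,3]
    print((u,v),np.round(o+d*(z-o[2])/d[2],1))
E
python3 wr.py 16 252.5 125 275.5 125 252.5 245 273.5 245
```

```text
(252.5, 125.0) [ 425.8 -161.3   16. ]
(275.5, 125.0) [ 441.4 -160.8   16. ]
(252.5, 245.0) [ 428. -252.   16.]
(273.5, 245.0) [ 444.1 -251.5   16. ]
```

```bash
python3 -m crank '[[0,0.6,0,0.15,0,0.4,0],[0,0.4,0,0.05,0.5,0.3,0],[0,0,0,0,1,0,0],[0,0,0,0,1.3,0,0],[0,0,0,0,1.3,0,0],[0,0,0,0,0.8,0,0],[0,0,0,0,0.3,0,0],[0,0,0,0,0,0,0],[0,0,0,0,0,0,0],[0,0,0,0,0,0,0]]'
python3 go.py 433.3 -205 14 0.016
python3 - <<'E'
from rig import cams
import cv2
cv2.imwrite(f'pics/g3_wrist.png',cams.grab_frame('wrist'))
E
```

```text
clock: 13.15
eef_pos: [439.3, -210.9, 40.2]
tcp_rot: [-1.576, -0.008, 0.012]
contact_force: [0.2, 0.5, 0.4]
opening: 0.501
t 13.15 pos [ 439.3 -210.9   40.2] rot [-1.576 -0.008  0.012] open 0.501 F [0.2 0.5 0.4] q [-0.45  0.44  2.08 -0.    0.61 -0.46]
turn now deg [ 0.32 -0.21  0.48]  shift(now axes) cm [-0.62  2.61  0.61]  shift(after turn) cm [-0.59  2.62  0.6 ]
```

View pics/g3_wrist.png

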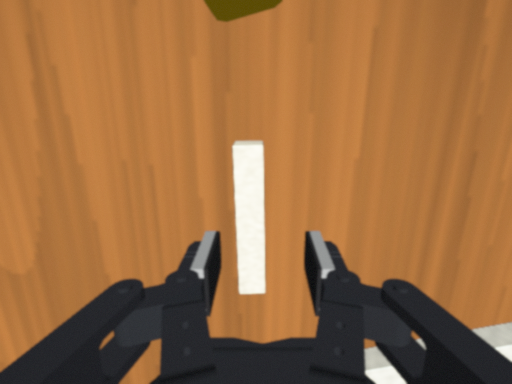

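```bash
python3 -m crank '[[0.3,-0.4,0.5,-0.3,0,0.3,0],[0,0,0,-0.2,0.1,0.2,0],[0,0,0,0,0.7,0,0],[0,0,0,0,0.8,0,0],[0,0,0,0,0.5,0,0],[0,0,0,0,0.2,0,0],[0,0,0,0,0,0,0],[0,0,0,0,0,0,0],[0,0,0,0,0,0,0],[0,0,0,0,0,0,0]]'
python3 go.py 434 -205.7 14 0.026
```

```text
clock: 14.03
eef_pos: [434.5, -205.9, 15.9]
tcp_rot: [-1.572, -0.001, 0.02]
contact_force: [-0.4, -1.0, 0.7]
opening: 0.499
t 14.03 pos [ 434.5 -205.9   15.9] rot [-1.572e+00 -1.000e-03  2.000e-02] open 0.499 F [-0.4 -1.   0.7] q [-0.45  0.49  2.09 -0.    0.56 -0.46]
turn now deg [ 0.05 -0.33  0.05]  shift(now axes) cm [-0.05  0.19  0.02]  shift(after turn) cm [-0.05  0.19  0.02]
```

```bash
python3 -m crank '[[0,0,0,0,0.15,0,0],[0,0,0,0,0,0,-1],[0,0,0,0,0,0,-1],[0,0,0,0,0,0,-1],[0,0,0,0,0,0,-1],[0,0,0,0,0,0,-1],[0,0,0,0,0,0,-1],[0,0,0,0,0,0,-1],[0,0,0,0,0,0,-1],[0,0,0,0,0,0,-1]]' 30
python3 go.py 434 -205.7 14 0.026
python3 -m crank '[[0,0,0,0,-0.3,0,-1],[0,0,0,0,-1,0,-1],[0,0,0,0,-1.5,0,-1],[0,0,0,0,-2,0,-1],[0,0,0,0,-2,0,-1],[0,0,0,0,-1.6,0,-1],[0,0,0,0,-1,0,-1],[0,0,0,0,-0.5,0,-1],[0,0,0,0,0,0,-1],[0,0,0,0,0,0,-1]]'
python3 go.py 453.7 -373.8 110 0.2436
python3 - <<'E'
from rig import cams
import cv2
cv2.imwrite(f'pics/g4_wrist.png',cams.grab_frame('wrist'))
E
```

```text
clock: 14.87
eef_pos: [435.1, -206.2, 15.0]
tcp_rot: [-1.572, -0.002, 0.02]
contact_force: [-0.5, 0.4, -0.7]
opening: 0.178
t 14.87 pos [ 435.1 -206.2   15. ] rot [-1.572 -0.002  0.02 ] open 0.178 F [-0.5  0.4 -0.7] q [-0.45  0.49  2.09 -0.    0.56 -0.46]
turn now deg [ 0.09 -0.33  0.13]  shift(now axes) cm [-0.11  0.1   0.05]  shift(after turn) cm [-0.11  0.1   0.05]
clock: 15.7
eef_pos: [434.3, -205.7, 123.4]
tcp_rot: [-1.573, -0.003, 0.02]
contact_force: [-0.6, 0.6, 0.2]
opening: 0.181
t 15.7 pos [ 434.3 -205.7  123.4] rot [-1.573 -0.003  0.02 ] open 0.181 F [-0.6  0.6  0.2] q [-0.45  0.29  2.04 -0.    0.81 -0.47]
turn now deg [  0.12 -12.8    0.14]  shift(now axes) cm [  1.6    1.37 -16.84]  shift(after turn) cm [ -2.17   1.34 -16.78]
```

View pics/g4_wrist.png

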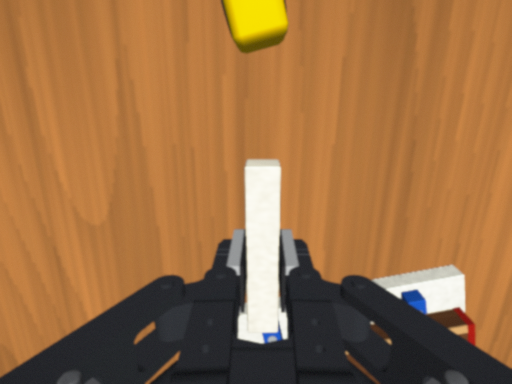

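```bash
python3 -m crank '[[0,-6.4,0,0,0,0,-1],[0,-6.2,0,0,0,-0.5,-1],[0,0,0,-0.1,0,-1.2,-1],[0,0,0,-0.2,0,-2.2,-1],[0,0,0,-0.4,0,-2.8,-1],[0,0,0,-0.4,0,-2.8,-1],[0,0,0,-0.4,0,-2.5,-1],[0,0,0,-0.3,0,-1.8,-1],[0,0,0,-0.1,0,-0.8,-1],[0,0,0,0,0,0,-1]]'
python3 go.py 453.7 -373.8 110 0.2436
python3 -m crank '[[0,0,0,0,0,0,-1],[0,0,0,0,0,0,-1],[0,0,0,0,0,0,-1],[0,0,0,0,0,0,-1],[0,0,0,0,0,0,-1],[0,0,0,0,0,0,-1],[0,0,0,0,0,0,-1],[0,0,0,0,0,0,-1],[0,0,0,0,0,0,-1],[0,0,0,0,0,0,-1]]'
python3 go.py 453.7 -373.8 69 0.2436
```

```text
clock: 16.58
eef_pos: [446.9, -360.0, 115.1]
tcp_rot: [-1.565, 0.007, 0.227]
contact_force: [-1.0, 0.7, 0.7]
opening: 0.179
t 16.58 pos [ 446.9 -360.   115.1] rot [-1.565  0.007  0.227] open 0.179 F [-1.   0.7  0.7] q [-0.68  0.43  1.84 -0.    0.88 -0.91]
turn now deg [-0.34 -0.93 -0.38]  shift(now axes) cm [ 0.35  0.49 -1.5 ]  shift(after turn) cm [ 0.32  0.51 -1.51]
clock: 17.42
eef_pos: [445.8, -354.6, 113.9]
tcp_rot: [-1.561, 0.009, 0.226]
contact_force: [-0.0, -0.0, -0.2]
opening: 0.178
t 17.42 pos [ 445.8 -354.6  113.9] rot [-1.561  0.009  0.226] open 0.178 F [-0.  -0.  -0.2] q [-0.67  0.43  1.85 -0.    0.88 -0.9 ]
turn now deg [-0.58 -1.01 -0.51]  shift(now axes) cm [ 0.38  4.47 -2.09]  shift(after turn) cm [ 0.3   4.49 -2.05]
```

```bash
python3 -m crank '[[-0.6,-1,-0.5,0.1,0,-0.5,-1],[0,0,0,0.1,0.3,-0.7,-1],[0,0,0,0.1,0.6,-0.6,-1],[0,0,0,0,0.9,-0.2,-1],[0,0,0,0,0.9,0,-1],[0,0,0,0,0.6,0,-1],[0,0,0,0,0.2,0,-1],[0,0,0,0,0,0,-1],[0,0,0,0,0,0,-1],[0,0,0,0,0,0,-1]]'
python3 go.py 453.7 -373.8 69 0.2436
```

```text
clock: 18.25
eef_pos: [453.5, -375.5, 73.2]
tcp_rot: [-1.57, 0.001, 0.245]
contact_force: [-0.2, -0.1, -0.0]
opening: 0.177
t 18.25 pos [ 453.5 -375.5   73.2] rot [-1.57e+00  1.00e-03  2.45e-01] open 0.177 F [-0.2 -0.1 -0. ] q [-0.69  0.51  1.84 -0.    0.8  -0.94]
turn now deg [-0.03  0.06 -0.05]  shift(now axes) cm [0.06 0.42 0.16]  shift(after turn) cm [0.06 0.42 0.16]
```

```bash
python3 -m crank '[[0,0,0,0.05,0.1,0.15,-1],[0,0,0,0,0.1,0,-1],[0,0,0,0,0.1,0,-1],[0,0,0,0,0.05,0,-1],[0,0,0,0,0,0,-1],[0,0,0,0,0,0,-1],[0,0,0,0,0,0,-1],[0,0,0,0,0,0,-1],[0,0,0,0,0,0,-1],[0,0,0,0,0,0,-1]]'
python3 go.py 453.7 -373.8 69 0.2436
```

```text
clock: 19.08
eef_pos: [454.5, -374.0, 71.1]
tcp_rot: [-1.572, -0.001, 0.245]
contact_force: [-0.3, -1.5, 0.4]
opening: 0.175
t 19.08 pos [ 454.5 -374.    71.1] rot [-1.572e+00 -1.000e-03  2.450e-01] open 0.175 F [-0.3 -1.5  0.4] q [-0.69  0.51  1.84 -0.    0.79 -0.94]
turn now deg [0.1  0.08 0.05]  shift(now axes) cm [-0.07  0.21  0.04]  shift(after turn) cm [-0.07  0.21  0.04]
```

```bash
python3 -m crank '[[0,0,0,-0.05,0.1,0,-1],[0,0,0,0,0.1,0,-1],[0,0,0,0,0.1,0,-1],[0,0,0,0,0,0,-1],[0,0,0,0,0,0,-1],[0,0,0,0,0,0,-0.3],[0,0,0,0,0,0,-0.1],[0,0,0,0,0,0,-0.1],[0,0,0,0,0,0,-0.1],[0,0,0,0,0,0,-0.1]]'
python3 go.py 453.7 -373.8 69 0.2436
python3 -m crank '[[0,0,0,0,-1,0,0],[0,0,0,0,-2,0,0],[0,0,0,0,-3,0,0],[0,0,0,0,-2,0,0],[0,0,0,0,-1,1,0],[0,2,0,0,0,3,0],[0,3,0,0,0,4,0],[0,3,0,0,0,4,0],[0,3,0,0,0,4,0],[0,3,0,0,0,4,0]]'
python3 go.py 429.8 74.8 100 -0.069
```

```text
clock: 19.92
eef_pos: [454.1, -374.3, 68.6]
tcp_rot: [-1.573, -0.001, 0.245]
contact_force: [0.3, 1.1, -0.6]
opening: 0.449
t 19.92 pos [ 454.1 -374.3   68.6] rot [-1.573e+00 -1.000e-03  2.450e-01] open 0.449 F [ 0.3  1.1 -0.6] q [-0.69  0.51  1.84 -0.    0.79 -0.94]
turn now deg [0.11 0.08 0.06]  shift(now axes) cm [-0.03 -0.04  0.06]  shift(after turn) cm [-0.03 -0.04  0.06]
clock: 20.75
eef_pos: [424.7, -178.2, 168.6]
tcp_rot: [-1.578, -0.009, -0.016]
contact_force: [1.5, 0.5, -0.1]
opening: 0.5
t 20.75 pos [ 424.7 -178.2  168.6] rot [-1.578 -0.009 -0.016] open 0.5 F [ 1.5  0.5 -0.1] q [-0.4   0.19  2.05 -0.    0.89 -0.38]
turn now deg [0.39 3.03 0.53]  shift(now axes) cm [ 0.04  6.68 25.36]  shift(after turn) cm [-1.24  6.86 25.28]
```

```bash
python3 -m crank '[[0.4,3,0.5,0,0,3.5,0],[0,0,0,-0.2,0,3.6,0],[0,0,0,-0.2,0,3.6,0],[0,0,0,-0.2,0,3.6,0],[0,0,0,-0.2,0,3.3,0],[0,0,0,-0.2,0.5,2.5,0],[0,0,0,0,1,1.5,0],[0,0,0,0,1.5,0.5,0],[0,0,0,0,1.5,0,0],[0,0,0,0,1,0,0]]'
python3 go.py 429.8 74.8 100 -0.069
python3 - <<'E'
from meas import *
ims={}
for n in('top','scene'):
    ims[n]=cams.grab_frame(n);cv2.imwrite(f'pics/i1_{n}.png',ims[n])
P=box(453.7,-373.8,0.2436,16,90,54,70);Q=box(516.8,-358.1,0.2436,200,60,34,54);B=box(516.8,-358.1,.2436,230,100,0,18)
v=ims['scene'].copy();t=ims['top'].copy()
for im,n in((v,'scene'),(t,'top')):
  for X in(P,Q,B):
     cv2.polylines(im,[np.round(proj(X[4:],n)*16).astype(np.int32)],True,(0,255,0),1,cv2.LINE_AA,4)
cv2.imwrite('pics/i2.png',cv2.resize(cv2.hconcat([v[160:290,70:190],t[100:230,330:450]]),None,fx=3.2,fy=3.2,interpolation=cv2.INTER_NEAREST))
E
```

```text
clock: 21.58
eef_pos: [430.4, 61.5, 122.6]
tcp_rot: [-1.567, -0.017, -0.07]
contact_force: [-0.7, 0.2, -0.7]
opening: 0.501
t 21.58 pos [430.4  61.5 122.6] rot [-1.567 -0.017 -0.07 ] open 0.501 F [-0.7  0.2 -0.7] q [0.14 0.22 2.14 0.   0.76 0.21]
turn now deg [-0.23 -0.03  0.96]  shift(now axes) cm [-0.19  2.26  1.31]  shift(after turn) cm [-0.15  2.26  1.32]
```

View pics/i2.png

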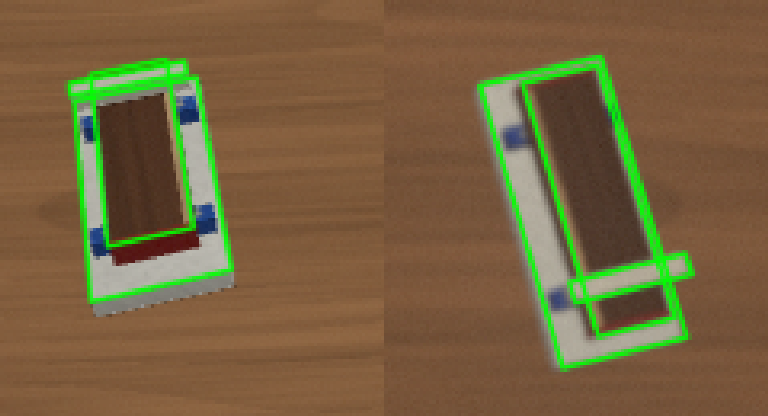

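Sticker 2 and the wide blank match their target outlines in both views (differences of about 1 px). On to the second sticker.

```bash
python3 -m crank '[[-0.2,0,1,0,0,0.5,0],[0,0,0,0,0.4,0.6,0],[0,0,0,0,0.8,0.2,0],[0,0,0,0,1.2,0,0],[0,0,0,0,1.2,0,0],[0,0,0,0,0.9,0,0],[0,0,0,0,0.5,0,0],[0,0,0,0,0.2,0,0],[0,0,0,0,0,0,0],[0,0,0,0,0,0,0]]'
python3 go.py 429.8 74.8 15 -0.069
python3 - <<'E'
from rig import cams
import cv2
cv2.imwrite(f'pics/i3_wrist.png',cams.grab_frame('wrist'))
E
```

```text
clock: 22.52
eef_pos: [434.3, 76.0, 70.7]
tcp_rot: [-1.569, -0.002, -0.072]
contact_force: [-0.2, 0.4, 1.5]
opening: 0.501
t 22.52 pos [434.3  76.   70.7] rot [-1.569 -0.002 -0.072] open 0.501 F [-0.2  0.4  1.5] q [0.17 0.33 2.15 0.   0.65 0.24]
turn now deg [-0.08 -0.18  0.1 ]  shift(now axes) cm [-0.45  5.57 -0.16]  shift(after turn) cm [-0.44  5.57 -0.15]
```

View pics/i3_wrist.png

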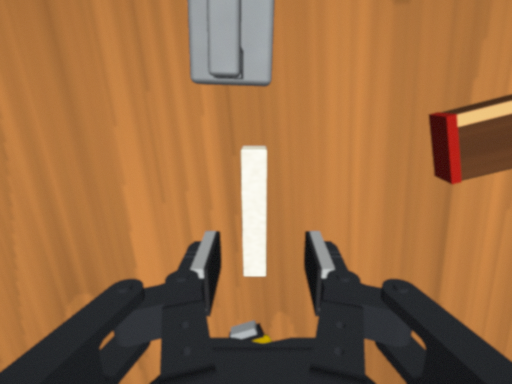

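```bash
python3 wr.py 16 242 150 267 150 244 276 266.5 276
python3 -m crank '[[0,-0.2,0,-0.2,0.2,-0.1,0],[0,0,0,-0.2,0.6,0,0],[0,0,0,0,1,0,0],[0,0,0,0,1.2,0,0],[0,0,0,0,1,0,0],[0,0,0,0,0.7,0,0],[0,0,0,0,0.3,0,0],[0,0,0,0,0.1,0,0],[0,0,0,0,0,0,0],[0,0,0,0,0,0,0]]'
python3 go.py 429.8 74.8 15 -0.069
```

```text
(242.0, 150.0) [426.5 118.2  16. ]
(267.0, 150.0) [441.7 117.1  16. ]
(244.0, 276.0) [419.7  29.6  16. ]
(266.5, 276.0) [435.3  28.4  16. ]
clock: 23.4
eef_pos: [431.2, 75.3, 18.6]
tcp_rot: [-1.568, -0.007, -0.069]
contact_force: [0.4, 0.4, -0.9]
opening: 0.496
t 23.4 pos [431.2  75.3  18.6] rot [-1.568 -0.007 -0.069] open 0.496 F [ 0.4  0.4 -0.9] q [0.17 0.44 2.18 0.   0.51 0.24]
turn now deg [-0.15  0.02  0.41]  shift(now axes) cm [-0.13  0.36 -0.06]  shift(after turn) cm [-0.13  0.36 -0.06]
```

```bash
python3 -m crank '[[-0.1,0,0.4,0,0.2,-0.1,0],[0,0,0,0,0.15,0,0],[0,0,0,0,0,0,-1],[0,0,0,0,0,0,-1],[0,0,0,0,0,0,-1],[0,0,0,0,0,0,-1],[0,0,0,0,0,0,-1],[0,0,0,0,0,0,-1],[0,0,0,0,0,0,-1],[0,0,0,0,0,0,-1]]' 30
python3 go.py 429.8 74 15 -0.069
python3 -m crank '[[0,0,0,0,-0.3,0,-1],[0,0,0,0,-1,0,-1],[0,0,0,0,-2,0,-1],[0,0,0,0,-3,0,-1],[0,0,0,0,-3,0,-1],[0,0,0,0,-2,0,-1],[0,-3,0,0,-1,0,-1],[0,-5,0,0,0,0,-1],[0,-5,0,0,0,0,-1],[0,-5,0,0,0,0,-1]]'
python3 go.py 579.9 -342.4 110 0.2436
python3 - <<'E'
from rig import cams
import cv2
cv2.imwrite(f'pics/i4_wrist.png',cams.grab_frame('wrist'))
E
```

```text
clock: 24.23
eef_pos: [432.4, 74.4, 16.4]
tcp_rot: [-1.569, -0.002, -0.069]
contact_force: [-0.3, -0.0, -0.8]
opening: 0.179
t 24.23 pos [432.4  74.4  16.4] rot [-1.569 -0.002 -0.069] open 0.179 F [-0.3 -0.  -0.8] q [0.17 0.45 2.18 0.   0.51 0.23]
turn now deg [-0.08  0.02  0.14]  shift(now axes) cm [-0.26  0.14 -0.06]  shift(after turn) cm [-0.26  0.14 -0.06]
clock: 25.07
eef_pos: [431.2, 74.2, 152.0]
tcp_rot: [-1.57, -0.005, 0.255]
contact_force: [0.3, 0.5, -0.9]
opening: 0.177
t 25.07 pos [431.2  74.2 152. ] rot [-1.57  -0.005  0.255] open 0.177 F [ 0.3  0.5 -0.9] q [ 0.17  0.18  2.11  0.    0.85 -0.09]
turn now deg [-0.03  0.65  0.27]  shift(now axes) cm [  3.86   4.2  -44.06]  shift(after turn) cm [  4.38   4.2  -44.01]
```

View pics/i4_wrist.png

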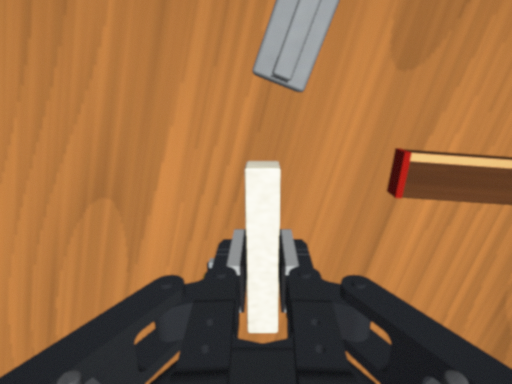

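```bash
python3 -m crank '[[0,0.6,0.3,0.1,0,-1.5,-1],[0,0,0,0.3,0,-3,-1],[0,0,0,0.4,0,-3.8,-1],[0,0,0,0.4,0,-3.9,-1],[0,0,0,0.4,0,-3.9,-1],[0,0,0,0.4,0,-3.9,-1],[0,0,0,0.4,0,-3.9,-1],[0,0,0,0.4,0,-3.9,-1],[0,0,0,0.4,0,-3.5,-1],[0,0,0,0.3,0,-2.5,-1]]'
python3 go.py 579.9 -342.4 110 0.2436
```

```text
clock: 25.95
eef_pos: [548.0, -255.9, 158.1]
tcp_rot: [-1.57, -0.002, 0.237]
contact_force: [0.4, -0.2, -1.0]
opening: 0.178
t 25.95 pos [ 548.  -255.9  158.1] rot [-1.57  -0.002  0.237] open 0.178 F [ 0.4 -0.2 -1. ] q [-0.44  0.41  1.75  0.    0.98 -0.68]
turn now deg [-0.05 -0.4   0.11]  shift(now axes) cm [ 1.06  4.81 -9.16]  shift(after turn) cm [ 1.01  4.81 -9.16]
```

```bash
python3 -m crank '[[0,-0.4,0.1,0.2,0.3,-2.2,-1],[0,0,0,0.2,0.5,-2,-1],[0,0,0,0.2,0.8,-1.7,-1],[0,0,0,0.2,0.9,-1.2,-1],[0,0,0,0.1,0.9,-0.7,-1],[0,0,0,0,0.7,-0.3,-1],[0,0,0,0,0.4,0,-1],[0,0,0,0,0,0,-1],[0,0,0,0,0,0,-1],[0,0,0,0,0,0,-1]]'
python3 go.py 579.9 -342.4 70.4 0.2436
```

```text
clock: 26.78
eef_pos: [575.9, -339.9, 112.2]
tcp_rot: [-1.569, 0.001, 0.226]
contact_force: [-0.1, 0.1, 0.4]
opening: 0.177
t 26.78 pos [ 575.9 -339.9  112.2] rot [-1.569e+00  1.000e-03  2.260e-01] open 0.177 F [-0.1  0.1  0.4] q [-0.54  0.56  1.63  0.    0.96 -0.76]
turn now deg [-0.11 -1.01 -0.06]  shift(now axes) cm [ 0.34  4.18 -0.34]  shift(after turn) cm [ 0.33  4.18 -0.34]
```

```bash
python3 -m crank '[[-0.1,-1,0,0.2,0.2,-0.2,-1],[0,0,0,0.1,0.5,-0.1,-1],[0,0,0,0,0.8,0,-1],[0,0,0,0,0.9,0,-1],[0,0,0,0,0.8,0,-1],[0,0,0,0,0.4,0,-1],[0,0,0,0,0.1,0,-1],[0,0,0,0,0,0,-1],[0,0,0,0,0,0,-1],[0,0,0,0,0,0,-1]]'
python3 go.py 579.9 -342.4 70.4 0.2436
```

```text
clock: 27.62
eef_pos: [580.0, -340.4, 71.7]
tcp_rot: [-1.571, 0.001, 0.247]
contact_force: [0.2, 0.1, -0.3]
opening: 0.175
t 27.62 pos [ 580.  -340.4   71.7] rot [-1.571e+00  1.000e-03  2.470e-01] open 0.175 F [ 0.2  0.1 -0.3] q [-0.53  0.61  1.64 -0.    0.89 -0.78]
turn now deg [-0.01  0.2  -0.05]  shift(now axes) cm [-0.06  0.13 -0.19]  shift(after turn) cm [-0.06  0.13 -0.19]
```

```bash
python3 -m crank '[[0,0.2,0,-0.05,0,-0.2,-1],[0,0,0,0,0.1,0,-1],[0,0,0,0,0.05,0,-1],[0,0,0,0,0,0,-1],[0,0,0,0,0,0,-1],[0,0,0,0,0,0,-0.3],[0,0,0,0,0,0,-0.1],[0,0,0,0,0,0,-0.1],[0,0,0,0,0,0,-0.1],[0,0,0,0,0,0,-0.1]]'
python3 go.py 579.9 -342.4 70.4 0.2436
python3 -m crank '[[0,0,0,0,-1,0,-0.1],[0,0,0,0,-2,0,0],[0,0,0,0,-3,0,0],[0,0,0,0,-2,0,0],[0,-6,0,0,-1,1,0],[0,-7,0,0,0,3,1],[0,-7,0,0,0,4,1],[0,-7,0,0,0,4,1],[0,-7,0,0,0,4,1],[0,-7,0,0,0,4,1]]'
python3 go.py 647.8 129.5 110 1.75
```

```text
clock: 28.45
eef_pos: [580.9, -343.4, 71.8]
tcp_rot: [-1.573, -0.001, 0.243]
contact_force: [-0.5, 0.2, -0.2]
opening: 0.452
t 28.45 pos [ 580.9 -343.4   71.8] rot [-1.573e+00 -1.000e-03  2.430e-01] open 0.452 F [-0.5  0.2 -0.2] q [-0.54  0.61  1.64 -0.    0.89 -0.78]
turn now deg [ 0.1  -0.03  0.06]  shift(now axes) cm [-0.07  0.14  0.12]  shift(after turn) cm [-0.07  0.14  0.12]
clock: 29.28
eef_pos: [473.6, -181.0, 171.8]
tcp_rot: [-1.585, -0.002, 0.974]
contact_force: [0.1, 0.6, 0.1]
opening: 0.997
t 29.28 pos [ 473.6 -181.   171.8] rot [-1.585 -0.002  0.974] open 0.997 F [0.1 0.6 0.1] q [-0.37  0.25  1.96 -0.    0.92 -1.34]
turn now deg [  0.79 -44.45  -0.23]  shift(now axes) cm [35.46  6.19  3.12]  shift(after turn) cm [ 27.45   6.18 -22.67]
```

```bash
python3 -m crank '[[0,-7,0,2,0,0,1],[0,-7,0,2,0,0,1],[0,-7,0,2,0,0,1],[0,-7,0,2,0,0,1],[0,-7,0,2,0,0,1],[0,-6,0,2,0,0,1],[0,-1.5,0,2,0,0,1],[0,0,0,2,0,-1,1],[0,0,0,2,0,-1,1],[0,0,0,1,0,-1,1]]'
python3 go.py 647.8 129.5 110 1.75
python3 - <<'E'
from meas import *
ims={}
for n in('top','scene'):
    ims[n]=cams.grab_frame(n);cv2.imwrite(f'pics/j1_{n}.png',ims[n])
P=box(453.7,-373.8,0.2436,16,90,54,70);Q=box(579.9,-342.4,0.2436,16,90,54,70);B=box(516.8,-358.1,.2436,230,100,0,18)
v=ims['scene'].copy();t=ims['top'].copy()
for im,n in((v,'scene'),(t,'top')):
  for X in(P,Q,B):
     cv2.polylines(im,[np.round(proj(X[4:],n)*16).astype(np.int32)],True,(0,255,0),1,cv2.LINE_AA,4)
a=cv2.hconcat([v[160:290,70:190],t[100:230,330:450]]);b=cv2.hconcat([ims['scene'][160:290,70:190],ims['top'][100:230,330:450]])
cv2.imwrite('pics/j2.png',cv2.resize(cv2.vconcat([a,b]),None,fx=2.3,fy=2.3,interpolation=cv2.INTER_NEAREST))
E
```

```text
clock: 30.12
eef_pos: [515.5, 18.8, 178.6]
tcp_rot: [-1.582, 0.007, 1.746]
contact_force: [0.4, 0.1, 0.0]
opening: 1.0
t 30.12 pos [515.5  18.8 178.6] rot [-1.582  0.007  1.746] open 1.0 F [0.4 0.1 0. ] q [ 0.04  0.25  1.93 -0.01  0.94 -1.71]
turn now deg [ 0.63 -0.24 -0.4 ]  shift(now axes) cm [  8.64   6.96 -14.88]  shift(after turn) cm [  8.53   6.86 -15.  ]
```

View pics/j2.png

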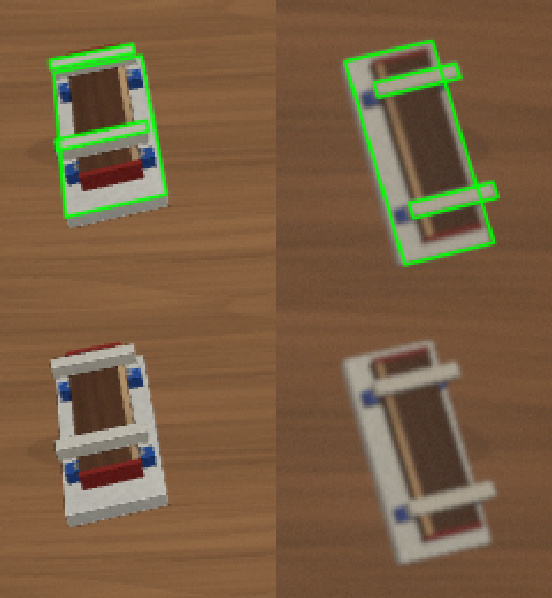

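Both stickers line up with their outlines over the bearers. On to the narrow blank.

```bash
python3 -m crank '[[0.6,-0.2,-0.4,0.8,0.2,-1.5,1],[0,0,0,1.2,0.6,-2,1],[0,0,0,1.5,0.9,-2.6,1],[0,0,0,1.5,0.9,-2.6,1],[0,0,0,1.2,0.9,-2.3,1],[0,0,0,0.8,0.8,-1.5,1],[0,0,0,0.4,0.6,-0.8,1],[0,0,0,0,0.4,-0.2,1],[0,0,0,0,0,0,1],[0,0,0,0,0,0,1]]' 40
python3 go.py 647.8 129.5 60 1.75
```

```text
clock: 31.05
eef_pos: [641.7, 110.1, 125.1]
tcp_rot: [-1.571, 0.004, 1.748]
contact_force: [-0.1, 0.6, -0.6]
opening: 0.999
t 31.05 pos [641.7 110.1 125.1] rot [-1.571  0.004  1.748] open 0.999 F [-0.1  0.6 -0.6] q [ 0.17  0.51  1.67 -0.    0.96 -1.58]
turn now deg [ 0.02 -0.09 -0.22]  shift(now axes) cm [ 1.82  6.5  -0.94]  shift(after turn) cm [ 1.8   6.51 -0.95]
```

```bash
python3 -m crank '[[0,0,-0.2,0.5,0,-0.3,1],[0,0,0,0.6,0.4,-0.3,1],[0,0,0,0.4,0.8,-0.2,1],[0,0,0,0.2,1.3,0,1],[0,0,0,0,1.5,0,1],[0,0,0,0,1.2,0,1],[0,0,0,0,0.6,0,1],[0,0,0,0,0.2,0,1],[0,0,0,0,0,0,1],[0,0,0,0,0,0,1]]' 40
python3 go.py 647.8 129.5 10 1.75
python3 - <<'E'
from rig import cams
import cv2
cv2.imwrite(f'pics/k1_wrist.png',cams.grab_frame('wrist'))
E
```

```text
clock: 31.88
eef_pos: [644.2, 128.0, 60.5]
tcp_rot: [-1.57, 0.0, 1.747]
contact_force: [1.0, -0.5, 0.5]
opening: 1.0
t 31.88 pos [644.2 128.   60.5] rot [-1.57   0.     1.747] open 1.0 F [ 1.  -0.5  0.5] q [ 0.19  0.6   1.68 -0.    0.85 -1.55]
turn now deg [-0.04 -0.18 -0.02]  shift(now axes) cm [ 0.08  5.05 -0.38]  shift(after turn) cm [ 0.08  5.05 -0.38]
```

View pics/k1_wrist.png

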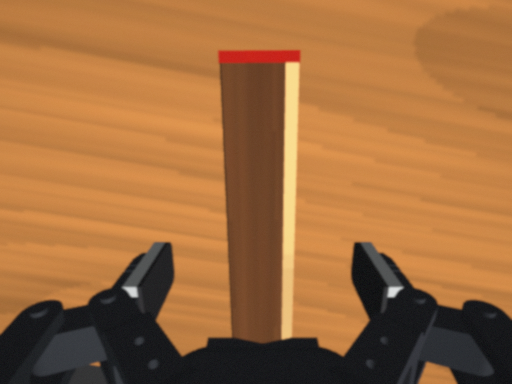

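The narrow blank (brown, red end at row 56) is centred between the jaws.

```bash
python3 -m crank '[[0,0,0,0.05,0.3,-0.2,1],[0,0,0,0,0.7,-0.15,1],[0,0,0,0,1.1,0,1],[0,0,0,0,1.1,0,1],[0,0,0,0,0.8,0,1],[0,0,0,0,0.5,0,1],[0,0,0,0,0.2,0,1],[0,0,0,0,0,0,1],[0,0,0,0,0,0,1],[0,0,0,0,0,0,1]]' 40
python3 go.py 647.8 129.5 10 1.75
```

```text
clock: 32.77
eef_pos: [648.8, 129.1, 9.3]
tcp_rot: [-1.572, 0.0, 1.746]
contact_force: [-0.5, 0.1, -0.5]
opening: 1.0
t 32.77 pos [648.8 129.1   9.3] rot [-1.572  0.     1.746] open 1.0 F [-0.5  0.1 -0.5] q [ 0.19  0.68  1.69 -0.    0.77 -1.55]
turn now deg [ 0.06 -0.21 -0.02]  shift(now axes) cm [ 0.05 -0.07  0.09]  shift(after turn) cm [ 0.06 -0.07  0.09]
```

```bash
python3 -m crank '[[0,-0.2,0,0,-0.1,0.1,1],[0,0,0,0,0,0,-1],[0,0,0,0,0,0,-1],[0,0,0,0,0,0,-1],[0,0,0,0,0,0,-1],[0,0,0,0,0,0,-1],[0,0,0,0,0,0,-1],[0,0,0,0,0,0,-1],[0,0,0,0,0,0,-1],[0,0,0,0,0,0,-1]]' 50
python3 go.py 647.8 129.5 10 1.75
python3 -m crank '[[0,0,0,0,-0.4,0,-1],[0,0,0,0,-1,0,-1],[0,0,0,0,-2,0,-1],[0,0,0,0,-3,0,-1],[0,0,0,0,-3,0,-1],[0,0,0,0,-2,0,-1],[0,0,0,0,-1.5,0,-1],[0,0,0,0,-1,0,-1],[0,0,0,0,0,0,-1],[0,0,0,0,0,0,-1]]'
python3 go.py 516.8 -358.1 130 1.814
python3 - <<'E'
from rig import cams
import cv2
cv2.imwrite(f'pics/k2_wrist.png',cams.grab_frame('wrist'))
E
```

```text
clock: 33.6
eef_pos: [648.7, 129.1, 12.5]
tcp_rot: [-1.575, 0.0, 1.75]
contact_force: [0.2, 0.2, -1.5]
opening: 0.48
t 33.6 pos [648.7 129.1  12.5] rot [-1.575  0.     1.75 ] open 0.48 F [ 0.2  0.2 -1.5] q [ 0.19  0.68  1.69 -0.    0.77 -1.56]
turn now deg [ 0.22  0.02 -0.02]  shift(now axes) cm [0.06 0.25 0.09]  shift(after turn) cm [0.06 0.25 0.09]
clock: 34.43
eef_pos: [647.1, 128.9, 162.1]
tcp_rot: [-1.573, 0.0, 1.75]
contact_force: [-0.2, 0.6, -1.5]
opening: 0.477
t 34.43 pos [647.1 128.9 162.1] rot [-1.573  0.     1.75 ] open 0.477 F [-0.2  0.6 -1.5] q [ 0.19  0.48  1.62 -0.    1.03 -1.56]
turn now deg [ 0.15 -3.65 -0.02]  shift(now axes) cm [-45.59   3.16  21.52]  shift(after turn) cm [-44.13   3.21  24.37]
```

View pics/k2_wrist.png

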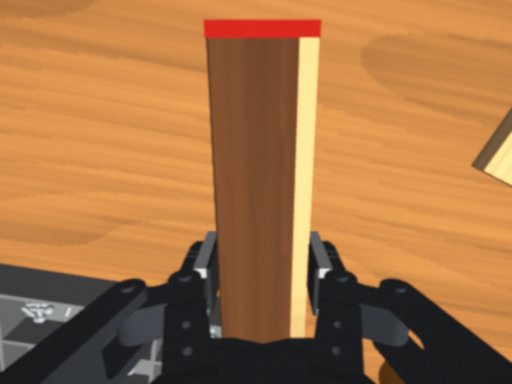

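```bash
python3 -m crank '[[0,-1.8,0,-1,0,0.5,-1],[0,-1.8,0,-2,0,1,-1],[0,0,0,-3,0,1.6,-1],[0,0,0,-3.4,0,1.8,-1],[0,0,0,-3.4,0,1.8,-1],[0,0,0,-3.4,0,1.8,-1],[0,0,0,-3.4,0,1.8,-1],[0,0,0,-3.4,0,1.9,-1],[0,0,0,-3.2,0,1.8,-1],[0,0,0,-2.8,0,1.5,-1]]'
python3 go.py 517.7 -357.9 130 1.814
```

```text
clock: 35.32
eef_pos: [557.5, -194.6, 147.6]
tcp_rot: [-1.557, -0.008, 1.827]
contact_force: [-0.4, 0.9, -0.2]
opening: 0.48
t 35.32 pos [ 557.5 -194.6  147.6] rot [-1.557 -0.008  1.827] open 0.48 F [-0.4  0.9 -0.2] q [-0.34  0.41  1.78 -0.    0.97 -2.16]
turn now deg [-0.78  0.75  0.44]  shift(now axes) cm [-14.8    1.75   7.96]  shift(after turn) cm [-14.89   1.76   7.79]
```

```bash
python3 -m crank '[[-0.8,0.7,0.4,-2.6,0,1.2,-1],[0,0,0,-2.6,0,1.3,-1],[0,0,0,-2.5,0,1.3,-1],[0,0,0,-2,0,1.1,-1],[0,0,0,-1.5,0,0.8,-1],[0,0,0,-0.9,0,0.5,-1],[0,0,0,-0.3,0,0.1,-1],[0,0,0,0,0,0,-1],[0,0,0,0,0,0,-1],[0,0,0,0,0,0,-1]]'
python3 go.py 517.7 -357.9 100 1.814
```

```text
clock: 36.15
eef_pos: [515.6, -339.1, 134.8]
tcp_rot: [-1.557, -0.013, 1.807]
contact_force: [-0.3, 0.1, 0.0]
opening: 0.48
t 36.15 pos [ 515.6 -339.1  134.8] rot [-1.557 -0.013  1.807] open 0.48 F [-0.3  0.1  0. ] q [-0.58  0.47  1.73 -0.    0.97 -2.39]
turn now deg [-0.77 -0.4   0.75]  shift(now axes) cm [-1.92  3.45  0.19]  shift(after turn) cm [-1.87  3.48  0.25]
```

```bash
python3 -m crank '[[-0.8,-0.4,0.8,-0.6,0,0.1,-1],[0,0,0,-0.7,0.3,0.1,-1],[0,0,0,-0.4,0.6,0,-1],[0,0,0,-0.1,0.8,0,-1],[0,0,0,0,0.8,0,-1],[0,0,0,0,0.5,0,-1],[0,0,0,0,0.2,0,-1],[0,0,0,0,0,0,-1],[0,0,0,0,0,0,-1],[0,0,0,0,0,0,-1]]'
python3 go.py 517.7 -357.9 82.5 1.814
python3 - <<'E'
from rig import cams
from meas import *
s=r.sense();p=s['eef_pos']; im=cams.grab_frame('scene');v=im.copy()
P=box(p[0]-.9,p[1],s['tcp_rot'][2]-1.5708,200,42,p[2]-12.5,p[2]+7.5)
for q in(P[:4],P[4:]): cv2.polylines(v,[np.round(proj(q,'scene')*16).astype(np.int32)],True,(0,255,0),1,cv2.LINE_AA,4)
cv2.imwrite('pics/k3.png',cv2.resize(cv2.hconcat([im[140:290,60:200],v[140:290,60:200]]),None,fx=2.8,fy=2.8,interpolation=cv2.INTER_NEAREST))
E
```

```text
clock: 36.98
eef_pos: [519.3, -355.2, 98.1]
tcp_rot: [-1.572, 0.001, 1.819]
contact_force: [0.9, -0.5, -0.1]
opening: 0.48
t 36.98 pos [ 519.3 -355.2   98.1] rot [-1.572e+00  1.000e-03  1.819e+00] open 0.48 F [ 0.9 -0.5 -0.1] q [-0.6   0.52  1.73  0.    0.89 -2.42]
turn now deg [ 0.06  0.29 -0.03]  shift(now axes) cm [-0.22  1.56  0.22]  shift(after turn) cm [-0.22  1.56  0.22]
```

View pics/k3.png

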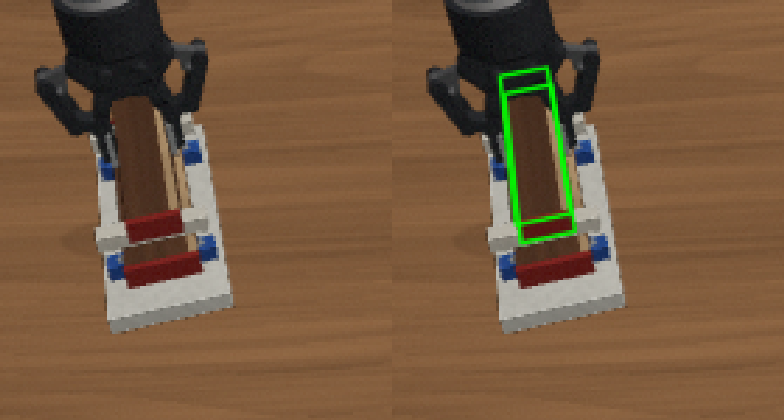

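```bash
python3 - <<'E'
from rig import cams
from meas import *
s=r.sense();p=s['eef_pos']; im=cams.grab_frame('scene');v=im.copy();print(s['clock'],p)
P=box(p[0]-.9,p[1],s['tcp_rot'][2]-1.5708,200,42,p[2]-12.5,p[2]+7.5)
print(np.round(proj(P,'scene'),1))
cv2.imwrite('pics/k4.png',cv2.resize(im[200:240,90:140],None,fx=14,fy=14,interpolation=cv2.INTER_NEAREST))
E
```

```text
37.0333 [ 519.33178544 -355.22832581   98.2090467 ]
[[ 99.5 172.8]
 [105.6 226.1]
 [124.7 222. ]
 [116.3 169.6]
 [ 97.8 166.6]
 [103.7 219.8]
 [123.1 215.6]
 [114.8 163.5]]
```

View pics/k4.png

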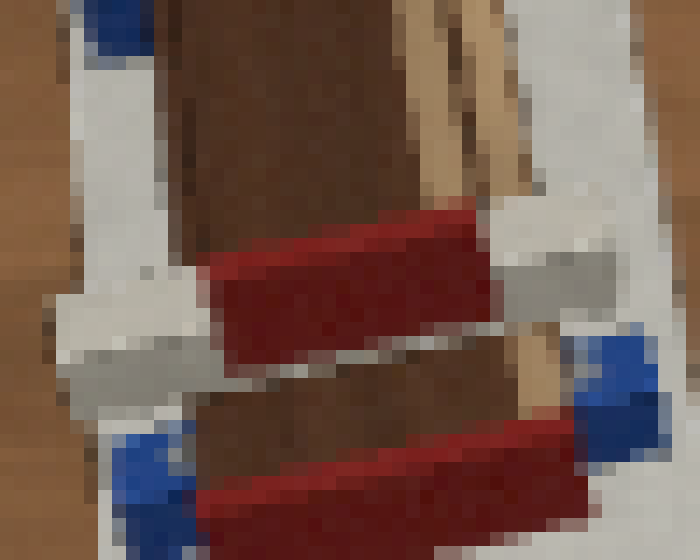

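```bash
python3 -m crank '[[0,0.3,0,-0.15,0,0.15,-1],[0,0,0,-0.1,0.2,0.1,-1],[0,0,0,0,0.4,0,-1],[0,0,0,0,0.4,0,-1],[0,0,0,0,0.2,0,-1],[0,0,0,0,0,0,-1],[0,0,0,0,0,0,-1],[0,0,0,0,0,0,-1],[0,0,0,0,0,0,-1],[0,0,0,0,0,0,-1]]'
python3 go.py 517.7 -357.9 82.5 1.814
```

```text
clock: 37.92
eef_pos: [517.8, -359.0, 86.0]
tcp_rot: [-1.573, 0.002, 1.813]
contact_force: [0.0, 0.2, -1.0]
opening: 0.483
t 37.92 pos [ 517.8 -359.    86. ] rot [-1.573  0.002  1.813] open 0.483 F [ 0.   0.2 -1. ] q [-0.61  0.54  1.74  0.    0.86 -2.42]
turn now deg [ 0.14 -0.05 -0.12]  shift(now axes) cm [ 0.11  0.35 -0.01]  shift(after turn) cm [ 0.11  0.35 -0.01]
```

```bash
python3 -m crank '[[0.1,0,-0.1,0.05,0.1,0,-1],[0,0,0,0,0.1,0,-1],[0,0,0,0,0.1,0,-1],[0,0,0,0,0.05,0,-1],[0,0,0,0,0,0,-1],[0,0,0,0,0,0,-1],[0,0,0,0,0,0,0],[0,0,0,0,0,0,0.4],[0,0,0,0,0,0,0.8],[0,0,0,0,0,0,0.8]]'
python3 go.py 517.7 -357.9 82.5 1.814
```

```text
clock: 38.75
eef_pos: [518.4, -358.8, 83.0]
tcp_rot: [-1.572, 0.001, 1.813]
contact_force: [-1.1, -0.5, 0.7]
opening: 0.893
t 38.75 pos [ 518.4 -358.8   83. ] rot [-1.572e+00  1.000e-03  1.813e+00] open 0.893 F [-1.1 -0.5  0.7] q [-0.61  0.54  1.74  0.    0.86 -2.42]
turn now deg [ 0.09 -0.04 -0.08]  shift(now axes) cm [0.11 0.05 0.04]  shift(after turn) cm [0.11 0.05 0.04]
```

```bash
python3 -m crank '[[0,0,0,0,-1,0,0.8],[0,0,0,0,-2,0,0.8],[0,0,0,0,-3,0,0.8],[0,0,0,0,-3,0,0.8],[0,5,0,0,-1,0,0.8],[0,7,0,2,0,0,0],[0,7,0,3,0,0,0],[0,7,0,3,0,0,0],[0,7,0,3,0,0,0],[0,7,0,3,0,0,0]]' 60
python3 -m crank '[[0,7,0,3,0,0,0],[0,7,0,3,0,0,0],[0,7,0,3,0,1,0],[0,7,0,2,0,2,0],[0,7,0,1,0,2,0],[0,7,0,0,0,2,0],[0,7,0,0,0,2,0],[0,7,0,0,0,3,0],[0,7,0,0,0,3,0],[0,5,0,0,0,3,0]]'
python3 go.py 427 198.2 120 -0.085
python3 - <<'E'
from meas import *
ims={}
for n in('top','scene'):
    ims[n]=cams.grab_frame(n);cv2.imwrite(f'pics/m1_{n}.png',ims[n])
P=box(516.8,-358.1,0.2436,200,42,70,90);Q=box(516.8,-358.1,0.2436,200,60,34,54);B=box(516.8,-358.1,.2436,230,100,0,18)
v=ims['scene'].copy();t=ims['top'].copy()
for im,n in((v,'scene'),(t,'top')):
  for X in(P,B):
     cv2.polylines(im,[np.round(proj(X[4:],n)*16).astype(np.int32)],True,(0,255,0),1,cv2.LINE_AA,4)
a=cv2.hconcat([v[160:290,70:190],t[100:230,330:450]]);b=cv2.hconcat([ims['scene'][160:290,70:190],ims['top'][100:230,330:450]])
cv2.imwrite('pics/m2.png',cv2.resize(cv2.vconcat([a,b]),None,fx=2.3,fy=2.3,interpolation=cv2.INTER_NEAREST))
E
```

```text
clock: 39.58
eef_pos: [533.5, -223.2, 195.8]
tcp_rot: [-1.58, 0.002, 1.098]
contact_force: [1.0, -0.0, -0.4]
opening: 0.501
clock: 40.42
eef_pos: [553.2, 46.1, 204.5]
tcp_rot: [-1.576, -0.019, -0.121]
contact_force: [0.8, 0.1, 0.9]
opening: 0.502
t 40.42 pos [553.2  46.1 204.5] rot [-1.576 -0.019 -0.121] open 0.502 F [0.8 0.1 0.9] q [ 0.09  0.28  1.83 -0.01  1.01  0.21]
turn now deg [ 0.29 -2.07  1.08]  shift(now axes) cm [-14.52   8.11  13.61]  shift(after turn) cm [-13.86   8.45  14.08]
```

View pics/m2.png

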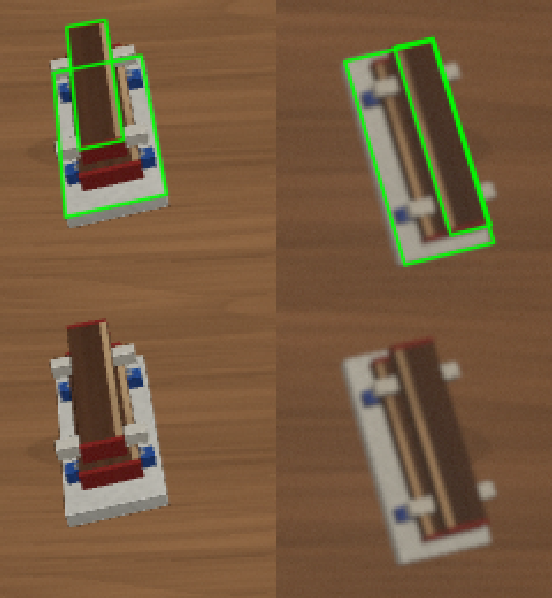

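```bash
python3 - <<'E'
from meas import *
ims={k:cv2.imread(f'pics/m1_{k}.png') for k in('top','scene')}
b=np.array([516.8,-358.1]);c,s=np.cos(.2436),np.sin(.2436);R=np.array([[c,s],[-s,c]])
f,res=measure(ims,[(200,42,70,90)],(516.8,-358.1,.2436))
for k,v in f.items(): print(k,np.round(R@(np.array(v[:2])-b),1),round(v[2]-.2436,3),round(v[3],1))
E
python3 -m crank '[[0.3,-2,1,-1,0,1,0],[0,0,0,-1.5,0.3,1.5,0],[0,0,0,-2.2,0.6,2.2,0],[0,0,0,-2.5,1,2.4,0],[0,0,0,-2.2,1.2,2.2,0],[0,0,0,-1.6,1.2,1.7,0],[0,0,0,-1,1,1.1,0],[0,0,0,-0.4,0.6,0.5,0],[0,0,0,0,0.2,0,0],[0,0,0,0,0,0,0]]'
python3 go.py 427 198.2 75 -0.085
python3 - <<'E'
from rig import cams
import cv2
cv2.imwrite(f'pics/n1_wrist.png',cams.grab_frame('wrist'))
E
```

```text
top [1.  4.4] -0.001 62.0
scene [ 9.5 -0.3] 0.003 28.2
both [3.  2.1] -0.002 169.2
clock: 41.35
eef_pos: [435.5, 186.9, 146.9]
tcp_rot: [-1.568, -0.004, -0.059]
contact_force: [0.5, -0.1, -0.6]
opening: 0.501
t 41.35 pos [435.5 186.9 146.9] rot [-1.568 -0.004 -0.059] open 0.501 F [ 0.5 -0.1 -0.6] q [0.4  0.24 2.04 0.   0.85 0.46]
turn now deg [-0.17  1.51  0.22]  shift(now axes) cm [-0.94  7.19  1.06]  shift(after turn) cm [-0.94  7.19  1.05]
```

View pics/n1_wrist.png

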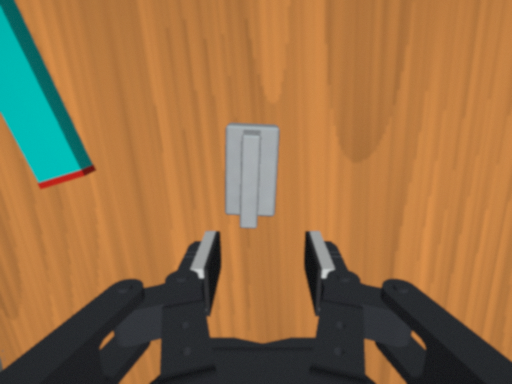

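```bash
python3 wr.py 57 243 135 261.5 135 240.5 227 257.5 227
python3 - <<'E'
from meas import *
for n,sl in(('scene',np.s_[165:250,85:145]),('top',np.s_[105:225,360:435])):
    im=cv2.imread(f'pics/m1_{n}.png');k=7 if n=='scene' else 5
    v=cv2.resize(im[sl],None,fx=k,fy=k,interpolation=cv2.INTER_NEAREST)
    for X,c in((box(516.8,-358.1,0.2436,200,42,70,90),(0,255,0)),(box(516.8,-358.1,0.2436,200,60,34,54),(255,255,0))):
      for q in(X[:4],X[4:]):
        uv=(proj(q,n)+.5-[sl[1].start,sl[0].start])*k
        cv2.polylines(v,[np.round(uv).astype(np.int32)],True,c,1)
    cv2.imwrite(f'pics/n2_{n}.png',v)
E
```

```text
(243.0, 135.0) [426.6 233.3  57. ]
(261.5, 135.0) [439.8 232.5  57. ]
(240.5, 227.0) [418.9 161.5  57. ]
(257.5, 227.0) [432.3 160.7  57. ]
```

View pics/n2_scene.png

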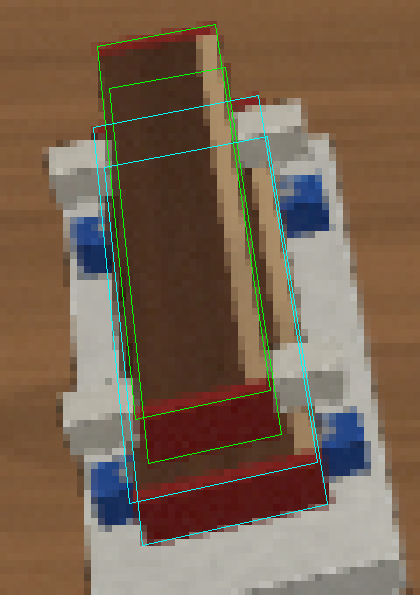

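View pics/n2_top.png

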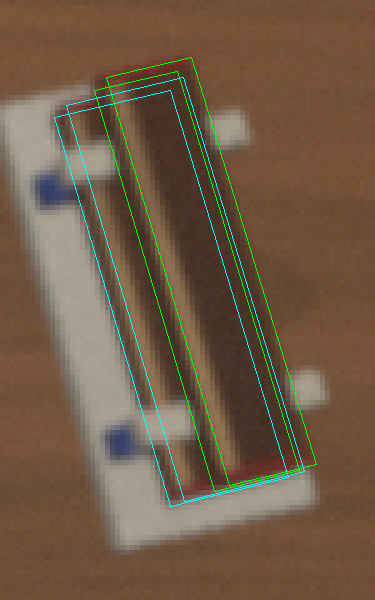

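In the zooms the narrow blank matches the model to about 1 px in the scene view. The top view suggests about +4 mm in y, well within 12 mm. Next is the weight: the wrist puts its bar at (429,197), 72×13 mm, as expected.

```bash
python3 -m crank '[[-0.2,1.5,0.2,-0.3,0,0.4,0],[0,0.5,0,-0.2,0.3,0.4,0],[0,0,0,-0.1,0.8,0.2,0],[0,0,0,0,1.2,0,0],[0,0,0,0,1.4,0,0],[0,0,0,0,1.3,0,0],[0,0,0,0,0.9,0,0],[0,0,0,0,0.4,0,0],[0,0,0,0,0,0,0],[0,0,0,0,0,0,0]]'
python3 go.py 428.2 197.6 44 -0.095
python3 - <<'E'
from rig import cams
import cv2
cv2.imwrite(f'pics/n3_wrist.png',cams.grab_frame('wrist'))
E
```

```text
clock: 42.23
eef_pos: [437.9, 194.7, 82.4]
tcp_rot: [-1.568, -0.008, -0.096]
contact_force: [0.1, 0.0, 0.2]
opening: 0.494
t 42.23 pos [437.9 194.7  82.4] rot [-1.568 -0.008 -0.096] open 0.494 F [0.1 0.  0.2] q [ 0.42  0.36  2.07 -0.    0.7   0.51]
turn now deg [-0.16 -0.08  0.43]  shift(now axes) cm [-1.02  3.84  0.19]  shift(after turn) cm [-0.99  3.84  0.2 ]
```

View pics/n3_wrist.png

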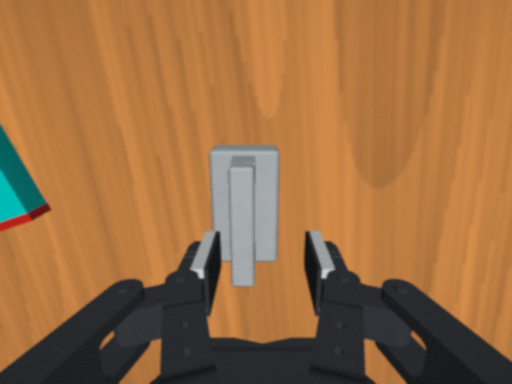

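```bash
python3 wr.py 57 231 167 254 167 232 285 254 285
python3 -m crank '[[-0.2,0,0.4,-0.4,0,0.1,0],[0,0,0,-0.4,0,0.1,0],[0,0,0,-0.1,0.3,0,0],[0,0,0,0,0.8,0,0],[0,0,0,0,0.9,0,0],[0,0,0,0,0.7,0,0],[0,0,0,0,0.4,0,0],[0,0,0,0,0.1,0,0],[0,0,0,0,0,0,0],[0,0,0,0,0,0,0]]'
python3 go.py 428.2 197.6 44 -0.095
python3 - <<'E'
from rig import cams
import cv2
cv2.imwrite(f'pics/n4_wrist.png',cams.grab_frame('wrist'))
E
```

```text
(231.0, 167.0) [426.9 234.1  57. ]
(254.0, 167.0) [438.9 232.9  57. ]
(232.0, 285.0) [418.3 162.6  57. ]
(254.0, 285.0) [431.3 161.3  57. ]
clock: 43.12
eef_pos: [429.0, 198.4, 48.4]
tcp_rot: [-1.571, -0.002, -0.096]
contact_force: [0.0, -0.7, -0.3]
opening: 0.501
t 43.12 pos [429.  198.4  48.4] rot [-1.571 -0.002 -0.096] open 0.501 F [ 0.  -0.7 -0.3] q [ 0.43  0.41  2.1  -0.    0.63  0.53]
turn now deg [-0.02 -0.03  0.13]  shift(now axes) cm [-0.08  0.44 -0.09]  shift(after turn) cm [-0.08  0.44 -0.09]
```

View pics/n4_wrist.png

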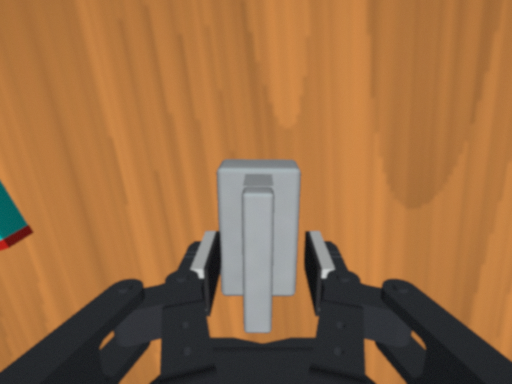

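```bash
python3 -m crank '[[0,0.5,0,0,0.2,-0.1,0],[0,0,0,0,0.2,0,0],[0,0,0,0,0,0,-1],[0,0,0,0,0,0,-1],[0,0,0,0,0,0,-1],[0,0,0,0,0,0,-1],[0,0,0,0,0,0,-1],[0,0,0,0,0,0,-1],[0,0,0,0,0,0,-1],[0,0,0,0,0,0,-1]]' 80
python3 go.py 428.5 197.6 44 -0.1
python3 -m crank '[[0,0,0,0,-0.4,0,-1],[0,0,0,0,-1,0,-1],[0,0,0,0,-2,0,-1],[0,0,0,0,-2.5,0,-1],[0,0,0,0,-2.5,0,-1],[0,0,0,0,-2.5,0,-1],[0,0,0,0,-2,0,-1],[0,0,0,0,-1,0,-1],[0,0,0,0,-0.5,0,-1],[0,0,0,0,0,0,-1]]'
python3 go.py 516.8 -358.1 180 -1.327
python3 - <<'E'
from rig import cams
import cv2
cv2.imwrite(f'pics/n5_wrist.png',cams.grab_frame('wrist'))
E
```

```text
clock: 44.0
eef_pos: [428.9, 197.3, 44.6]
tcp_rot: [-1.57, -0.003, -0.106]
contact_force: [-0.1, 0.4, -1.6]
opening: 0.149
t 44.0 pos [428.9 197.3  44.6] rot [-1.57  -0.003 -0.106] open 0.149 F [-0.1  0.4 -1.6] q [ 0.43  0.42  2.1  -0.    0.62  0.54]
turn now deg [-0.04 -0.32  0.15]  shift(now axes) cm [-0.04  0.06  0.02]  shift(after turn) cm [-0.04  0.06  0.02]
clock: 44.83
eef_pos: [423.3, 194.5, 196.5]
tcp_rot: [-1.576, 0.006, -0.105]
contact_force: [0.7, -0.4, -7.0]
opening: 0.143
t 44.83 pos [423.3 194.5 196.5] rot [-1.576  0.006 -0.105] open 0.143 F [ 0.7 -0.4 -7. ] q [ 0.43  0.16  2.   -0.    0.98  0.53]
turn now deg [ 0.48 69.99 -0.14]  shift(now axes) cm [ 15.13   1.83 -53.96]  shift(after turn) cm [55.88  1.65 -4.26]
```

View pics/n5_wrist.png

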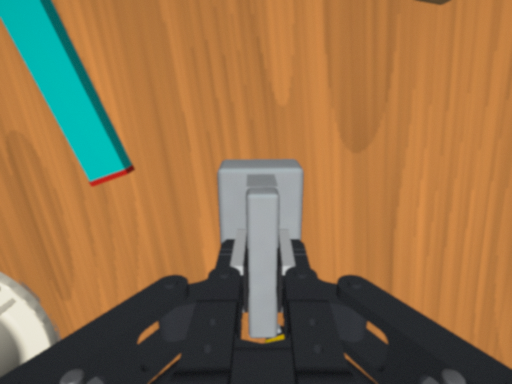

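```bash
python3 -m crank '[[0.5,3,0,0,0,-1,-1],[0,6,0,0,0,-2,-1],[0,7,0,0.5,0,-3,-1],[0,7,0,1,0,-3,-1],[0,7,0,1.5,0,-3,-1],[0,7,0,1.8,0,-3,-1],[0,7,0,2.2,0,-2.5,-1],[0,7,0,2.5,0,-2.3,-1],[0,7,0,2.7,0,-2,-1],[0,6,0,3,0,-1.5,-1]]'
python3 go.py 516.8 -358.1 180 -1.327
```

```text
clock: 45.72
eef_pos: [388.6, -108.9, 184.9]
tcp_rot: [-1.59, 0.013, -1.256]
contact_force: [1.4, 0.6, -7.7]
opening: 0.144
t 45.72 pos [ 388.6 -108.9  184.9] rot [-1.59   0.013 -1.256] open 0.144 F [ 1.4  0.6 -7.7] q [-0.28  0.09  2.12  0.    0.95  0.98]
turn now deg [ 1.12  4.08 -0.73]  shift(now axes) cm [27.67  0.03  4.47]  shift(after turn) cm [27.28  0.49  6.42]
```

```bash
python3 -m crank '[[1.1,4,-0.7,2.8,0,0.6,-1],[0,0,0,3,0,0.7,-1],[0,0,0,3,0,0.8,-1],[0,0,0,3,0,0.8,-1],[0,0,0,2.8,0,0.8,-1],[0,0,0,2.5,0,0.7,-1],[0,0,0,2,0,0.6,-1],[0,0,0,1.4,0,0.4,-1],[0,0,0,0.8,0,0.2,-1],[0,0,0,0.2,0,0,-1]]'
python3 go.py 516.8 -358.1 180 -1.327
```

```text
clock: 46.55
eef_pos: [480.9, -321.5, 167.6]
tcp_rot: [-1.59, 0.015, -1.364]
contact_force: [-0.4, -0.7, -7.7]
opening: 0.148
t 46.55 pos [ 480.9 -321.5  167.6] rot [-1.59   0.015 -1.364] open 0.148 F [-0.4 -0.7 -7.7] q [-0.59  0.38  1.78 -0.    1.01  0.78]
turn now deg [ 1.09 -2.13 -0.89]  shift(now axes) cm [ 4.3  -1.36  2.74]  shift(after turn) cm [ 4.42 -1.24  2.6 ]
```

```bash
python3 -m crank '[[0,0,0,0,0,0,-1],[0,0,0,0,0,0,-1],[0,0,0,0,0,0,-1],[0,0,0,0,0,0,-1],[0,0,0,0,0,0,-1],[0,0,0,0,0,0,-1],[0,0,0,0,0,0,-1],[0,0,0,0,0,0,-1],[0,0,0,0,0,0,-1],[0,0,0,0,0,0,-1]]'
python3 go.py 516.8 -358.1 150 -1.327
```

```text
clock: 47.38
eef_pos: [477.2, -316.5, 165.9]
tcp_rot: [-1.594, 0.021, -1.364]
contact_force: [0.2, -0.1, -7.6]
opening: 0.148
t 47.38 pos [ 477.2 -316.5  165.9] rot [-1.594  0.021 -1.364] open 0.148 F [ 0.2 -0.1 -7.6] q [-0.59  0.37  1.79 -0.    1.01  0.78]
turn now deg [ 1.32 -2.11 -1.2 ]  shift(now axes) cm [4.92 1.42 3.06]  shift(after turn) cm [5.   1.59 2.84]
```

```bash
python3 -m crank '[[1.3,-2.1,-1.2,0.5,0,0.3,-1],[0,0,0,0.8,0,0.5,-1],[0,0,0,1,0,0.6,-1],[0,0,0,1,0,0.6,-1],[0,0,0,0.7,0,0.4,-1],[0,0,0,0.4,0,0.2,-1],[0,0,0,0.2,0,0.1,-1],[0,0,0,0,0,0,-1],[0,0,0,0,0,0,-1],[0,0,0,0,0,0,-1]]'
python3 go.py 516.8 -358.1 150 -1.327
```

```text
clock: 48.22
eef_pos: [518.0, -358.7, 165.0]
tcp_rot: [-1.573, 0.002, -1.331]
contact_force: [-1.0, 0.8, -7.6]
opening: 0.143
t 48.22 pos [ 518.  -358.7  165. ] rot [-1.573  0.002 -1.331] open 0.143 F [-1.   0.8 -7.6] q [-0.61  0.44  1.69 -0.    1.02  0.72]
turn now deg [ 0.14 -0.22 -0.13]  shift(now axes) cm [-0.09  1.5  -0.1 ]  shift(after turn) cm [-0.09  1.5  -0.1 ]
```

```bash
python3 -m crank '[[0.1,-0.2,-0.1,-0.05,0.2,-0.05,-1],[0,0,0,0,0.4,0,-1],[0,0,0,0,0.5,0,-1],[0,0,0,0,0.5,0,-1],[0,0,0,0,0.4,0,-1],[0,0,0,0,0.2,0,-1],[0,0,0,0,0,0,-1],[0,0,0,0,0,0,-1],[0,0,0,0,0,0,-1],[0,0,0,0,0,0,-1]]'
python3 go.py 516.8 -358.1 134.6 -1.327
python3 - <<'E'
from rig import cams
import cv2
im=cams.grab_frame('scene')
cv2.imwrite('pics/p1.png',cv2.resize(im[120:290,60:200],None,fx=3.5,fy=3.5,interpolation=cv2.INTER_CUBIC))
E
```

```text
clock: 49.05
eef_pos: [515.7, -356.7, 139.9]
tcp_rot: [-1.573, 0.002, -1.327]
contact_force: [0.8, 0.2, -8.1]
opening: 0.145
t 49.05 pos [ 515.7 -356.7  139.9] rot [-1.573  0.002 -1.327] open 0.145 F [ 0.8  0.2 -8.1] q [-0.61  0.47  1.71 -0.    0.97  0.72]
turn now deg [ 0.14  0.01 -0.14]  shift(now axes) cm [0.16 0.53 0.07]  shift(after turn) cm [0.16 0.53 0.07]
```

View pics/p1.png

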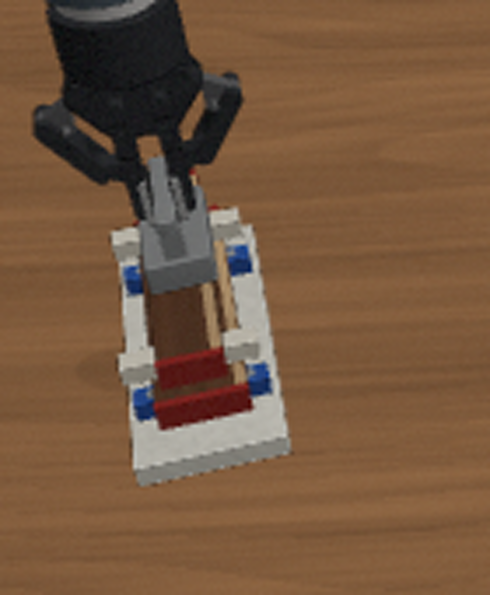

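```bash
python3 -m crank '[[0.1,0,-0.1,0.1,0.1,0.05,-1],[0,0,0,0.05,0.15,0,-1],[0,0,0,0,0.15,0,-1],[0,0,0,0,0.1,0,-1],[0,0,0,0,0,0,-1],[0,0,0,0,0,0,-1],[0,0,0,0,0,0,-1],[0,0,0,0,0,0,-1],[0,0,0,0,0,0,-1],[0,0,0,0,0,0,-1]]'
python3 go.py 516.8 -358.1 134.6 -1.327
```

```text
clock: 49.93
eef_pos: [517.1, -358.6, 135.2]
tcp_rot: [-1.57, -0.001, -1.327]
contact_force: [-0.7, 0.7, -6.9]
opening: 0.147
t 49.93 pos [ 517.1 -358.6  135.2] rot [-1.570e+00 -1.000e-03 -1.327e+00] open 0.147 F [-0.7  0.7 -6.9] q [-0.61  0.47  1.71  0.    0.96  0.72]
turn now deg [-0.03  0.01  0.03]  shift(now axes) cm [-0.05  0.06 -0.02]  shift(after turn) cm [-0.05  0.06 -0.02]
```

```bash
python3 -m crank '[[0,0,0,0,0.05,0,-1],[0,0,0,0,0.05,0,-1],[0,0,0,0,0.05,0,-1],[0,0,0,0,0,0,-1],[0,0,0,0,0,0,-1],[0,0,0,0,0,0,-1],[0,0,0,0,0,0,-1],[0,0,0,0,0,0,-1],[0,0,0,0,0,0,-1],[0,0,0,0,0,0,-1]]'
python3 go.py 516.8 -358.1 134.6 -1.327
```

```text
clock: 50.77
eef_pos: [517.5, -358.9, 134.8]
tcp_rot: [-1.57, -0.002, -1.327]
contact_force: [-0.5, 0.8, -4.8]
opening: 0.147
t 50.77 pos [ 517.5 -358.9  134.8] rot [-1.57  -0.002 -1.327] open 0.147 F [-0.5  0.8 -4.8] q [-0.61  0.47  1.71 -0.    0.95  0.72]
turn now deg [-0.07  0.01  0.1 ]  shift(now axes) cm [-0.09  0.02 -0.05]  shift(after turn) cm [-0.09  0.02 -0.05]
```

The load is transferring onto the stack, so contact is made. A touch more, then release.

```bash
python3 -m crank '[[0,0,0,0,0.05,0,-1],[0,0,0,0,0.05,0,-1],[0,0,0,0,0,0,-1],[0,0,0,0,0,0,-0.7],[0,0,0,0,0,0,-0.5],[0,0,0,0,0,0,-0.3],[0,0,0,0,0,0,-0.1],[0,0,0,0,0,0,0],[0,0,0,0,0,0,0],[0,0,0,0,0,0,0]]'
python3 go.py 516.8 -358.1 134.6 -1.327
python3 -m crank '[[0,0,0,0,-0.7,0,0],[0,0,0,0,-1.5,0,0],[0,0,0,0,-2,0,0],[0,0,0,0,-2,0,0],[0,0,0,0,-2,0,0],[0,0,0,0,-1,0,0],[0,0,0,-2,0,0,0],[0,0,0,-3,0,0,0],[0,0,0,-4,0,0,0],[0,0,0,-4,0,0,0]]'
python3 -m crank '[[0,0,0,-4,0,0,0],[0,0,0,-4,0,0,0],[0,0,0,-4,0,0,0],[0,0,0,-4,0,0,0],[0,0,0,-4,0,0,0],[0,0,0,-4,0,0,0],[0,0,0,-3,0,0,0],[0,0,0,-2,0,0,0],[0,0,0,0,0,0,0],[0,0,0,0,0,0,0]]'
python3 - <<'E'
from meas import *
for n,sl in(('scene',np.s_[145:270,75:165]),('top',np.s_[100:225,350:440])):
    im=cams.grab_frame(n);cv2.imwrite(f'pics/q1_{n}.png',im);k=4.4
    a=cv2.resize(im[sl],None,fx=k,fy=k,interpolation=cv2.INTER_NEAREST);v=a.copy()
    for L,W,z in((80,45,115),(74,14,147),(200,42,90),(200,60,54),(230,100,18)):
        uv=(proj(rect(516.8,-358.1,0.2436,L,W,z),n)+.5-[sl[1].start,sl[0].start])*k
        cv2.polylines(v,[np.round(uv).astype(np.int32)],True,(0,255,0),1)
    cv2.imwrite(f'pics/q2_{n}.png',cv2.hconcat([a,v]))
E
```

```text
clock: 51.6
eef_pos: [520.3, -360.8, 137.0]
tcp_rot: [-1.564, -0.007, -1.327]
contact_force: [-0.4, 0.3, -0.0]
opening: 0.503
t 51.6 pos [ 520.3 -360.8  137. ] rot [-1.564 -0.007 -1.327] open 0.503 F [-0.4  0.3 -0. ] q [-0.61  0.47  1.71  0.    0.95  0.72]
turn now deg [-0.38  0.01  0.43]  shift(now axes) cm [-0.35  0.24 -0.28]  shift(after turn) cm [-0.35  0.24 -0.28]
clock: 52.43
eef_pos: [489.7, -237.4, 235.7]
tcp_rot: [-1.56, -0.013, -1.333]
contact_force: [0.6, 0.7, -0.2]
opening: 0.505
clock: 53.27
eef_pos: [413.5, 61.6, 233.6]
tcp_rot: [-1.555, -0.013, -1.331]
contact_force: [-0.0, -0.5, 0.6]
opening: 0.501
```

View pics/q2_scene.png

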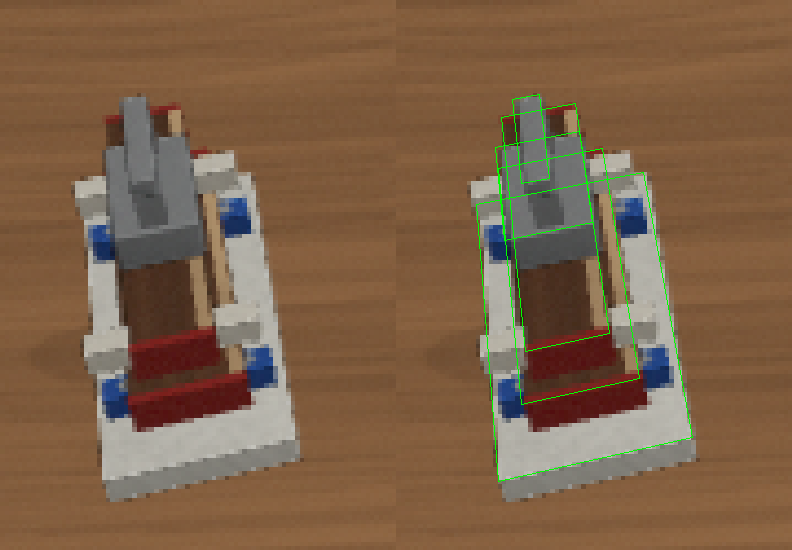

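View pics/q2_top.png

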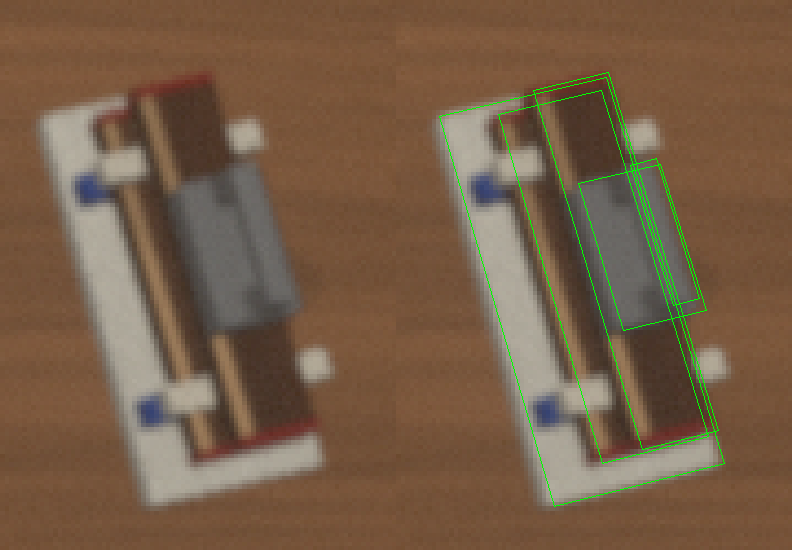

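Everything is in place by eye. I'll put numbers on the weight and the other layers before handing in.

```bash
python3 - <<'E'
from meas import *
ims={k:cv2.imread(f'pics/q1_{k}.png') for k in('top','scene')}
b=np.array([516.8,-358.1]);c,s=np.cos(.2436),np.sin(.2436);R=np.array([[c,s],[-s,c]])
W=[(80,45,90,115),(74,14,135,147)]
masks={}
for k,im in ims.items():
    hsv=cv2.cvtColor(im,cv2.COLOR_BGR2HSV)
    P=np.vstack([box(516.8,-358.1,.2436,*q) for q in W])
    roi=np.zeros(im.shape[:2],np.uint8)
    for q in W: cv2.fillConvexPoly(roi,cv2.convexHull(np.round(proj(box(516.8,-358.1,.2436,*q),k)).astype(np.int32)),1)
    roi=cv2.dilate(roi,np.ones((9,9)))
    m=(hsv[...,1]<70)&(hsv[...,2]<150)&(roi>0)
    m=cv2.morphologyEx(m.astype(np.uint8),cv2.MORPH_OPEN,np.ones((3,3)))
    n,l,st,_=cv2.connectedComponentsWithStats(m); m=l==1+np.argmax(st[1:,4]); masks[k]=m
    cv2.imwrite(f'pics/r_{k}.png',cv2.resize((m*255).astype(np.uint8)[90:290],None,fx=1.5,fy=1.5))
    for sh in(W,):
        v=fit({k:m},sh,(516.8,-358.1,.2436)); print(k,np.round(R@(np.array(v[:2])-b),1),round(v[2]-.2436,3),round(v[3],1),m.sum())
v=fit(masks,W,(516.8,-358.1,.2436)); print('both',np.round(R@(np.array(v[:2])-b),1),round(v[2]-.2436,3),round(v[3],1))
# base again
f,_=measure(ims,[(230,100,0,18)],(516.8,-358.1,.2436))
# bystanders: motion check
for k in ims:
    a=cv2.imread(f'pics/a_{k}.png')
    d=cv2.absdiff(a,ims[k]).max(2)
    for nm,(x,y,z) in dict(tape=(430,-65,25),pine=(0,0,0)).items():
        if nm=='pine':
            x,y,z=(*unproj((93,158),20,'top')[:2],10)
        u,w=proj(np.array([[x,y,z]]),k)[0]; u,w=int(u),int(w)
        print(k,nm,(u,w),'mean diff',d[w-20:w+20,u-20:u+20].mean().round(1))
E
```

```text
top [0.4 2.4] 0.023 21.3 816
scene [-1.3  1.9] 0.014 39.0 677
both [0.1 2.2] 0.009 65.7
top tape (273, 198) mean diff 23.9
top pine (94, 158) mean diff 8.0
scene tape (231, 185) mean diff 2.7
scene pine (402, 207) mean diff 2.4
```

```bash
python3 -c "
import cv2
cv2.imwrite('pics/r3.png',cv2.resize(cv2.imread('pics/q1_scene.png'),None,fx=1.5,fy=1.5))"
```

```text
(no output)
```

View pics/r3.png

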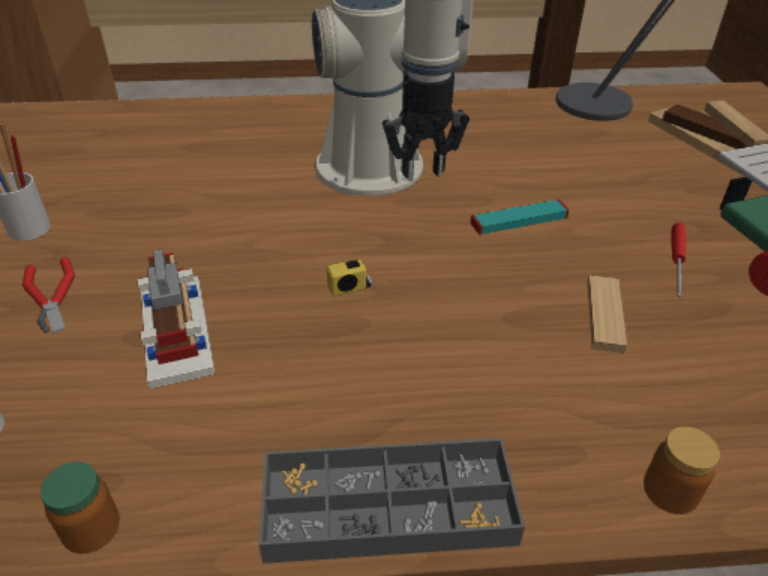

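```bash
python3 -c "
from rig import r,order
s=r.sense();print(s['clock'],s['opening'],abs(s['qvel']).max());print(order.sign_off())"
```

```text
53.3667 0.5001432217248869 0.023529663383882442
the job is handed in; nothing more can be done
None
```

The stack is built in the order asked and handed in at 53.4 s of the 134 s allowed; the hand-in reported no verdict.

- **Weight:** the last camera fit, using both views, put it 0 mm along and 2 mm across from the base centre. It is turned about 0.01–0.02 rad.
- **Wide blank and stickers:** both views showed them on their target outlines to about 1 px (2–3 mm). I judged these from overlays.
- **Narrow blank:** the checks disagreed.
  - By eye, the scene view and the arm's own position reading put it within about 2 mm.
  - The top-view fit put it 4.4 mm across.
  - The scene-view fit gave 9.5 mm along; I discounted it because the wide blank's red end next to it confused the outline. All of these are inside the 12 mm limit.
- **Pine offcut and tape measure:** the scene view shows both where they started. In the top view the tape's spot differed from the first picture. I put that down to the parked arm being in view, but did not confirm it.
- **Robot:** the gripper was open and well clear of everything. The turquoise look-alike was not touched.

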